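Dry-fit the wooden tugboat on its cradle

ROBOT

A 6-joint arm with a two-finger parallel gripper is mounted at the origin on the work surface. World frame = base frame: x ahead of the robot, y to its left, z up, the work surface at z = 0. Lengths are in m, angles in rad, forces in N, time in s.
With the tool pointing down it reaches from about 0.375 to 0.75 m from the base axis. Payload 9 kg.
Tool frame: the origin (TCP) lies where the fingers leave the gripper's body, on its centre line; the fingertips stand 73 mm ahead of it and the grasp point (between the pads) lies 54 mm ahead of it; z points along the fingers, x is the direction in which the jaws open and shut, and the axes are right-handed (so a half turn about z gives the same grasp; the last joint's range is limited). The gripper opens to 85 mm and grips with 20 to 120 N. Pads are 22 mm wide; open, the fingers measure 114 mm over their backs; the gripper's body (76 mm by 85 mm) begins 54 mm behind the grasp point. The pads swing forward as they close: fully open they stand 13 mm farther back than shut.
Start: joints at [-1.521, 0.104, 0.097, 1.564, 0, 1.353], TCP at [0.159, -0.579, 0.304] pointing down, gripper open.
Joint ranges: [-2.99, 2.99], [-0.84, 1.86], [-1.1, 1.16], [-1.84, 2.11], [-1.51, 1.56], [-3.14, 3.14]. Speed limits (rad/s): [2.22, 2.22, 2.57, 3.14, 3.14, 3.14].

INTERFACE

Orientations are given as a unit quaternion [w, x, y, z].
In Python, from workcell import sense, cams, sign_off gives the robot as it stands.
- The arm moves only by the tool carry_out, never from a script. Its argument "moves" is a list of rows, each an object of numbers: "x", "y", "z": the shift along the tool's x, y, z each as a share of 0.025 m, from -1 to 1; "turn": the turn about the tool's z as a share of 4 degrees, from -1 to 1. A call has exactly 10 rows; each row shifts and turns the commanded pose from where the row before left it, along the tool's axes as they then stand; what a row does not reach is not made up. A row lasts 1/12 s, in which the tool goes at most 41.7 mm and 7.16 degrees, less where a joint would pass 70% of its speed; a pose out of reach is approached as far as the arm can. A call with a number of a shift or a turn outside -1 to 1 is refused whole. A call with a gripper value outside its range is refused whole. "hand" is the closure, from -1 (fully open) to 1 (shut), set as the call begins (left out, the last holds). The fingers move at their own pace and stop on an object; the grip force is fixed at half the most. Time passes only in rows, so rows that do not move let the fingers close, or fill a call up. It gives the time, the measured TCP pose, the force and the opening at its end, in the units of the state.
- sense(): the state, without advancing time (a new reading comes with each control period).
- cams.camera(name): name is "side" or "top" or "wrist"; returns a dict with "img" (400x640x3 uint8, red, green, blue), "z_map" (400x640 float32, m along the optical axis (not along the pixel's ray), 0 where there is no reading), "K" (3x3 intrinsics, pixels), "origin" and "orientation" of the camera in the world. Camera axes: x right, y down, z forward; pixel columns grow to the right and rows downward; lengths in m; the calibration is good to about 2 mm. The wrist camera is an equidistant fisheye: a pixel r from the principal point sees the ray r / f radians off the axis. A picture is of the moment at which its call begins.
- sign_off(): hands the job in, once; it reports no verdict.
The state is a dict: "time_s": time; "joint_pos": joint angles; "qd": joint speeds; "tau": joint torques, N m; "tool_pos": TCP position; "ee_rot": TCP orientation; "force": force on the tool from outside, world axes, zero at the start; "wrist_torque": the same for the moment, N m; "finger_gap": finger opening in m.
Only numpy, scipy, OpenCV 4.12 (cv2) and the standard library are available. Lean on these libraries where they do the work, as an engineer would, in place of code of your own. Each camera call takes 0.05 s, during which the arm holds its last target.

TASK

Dry-fit the wooden tugboat from the bottom up, in this order: seat the hull fully in the cradle's saddles, bow over the pointed end of the cradle's board; set the deckhouse in its pencil outline on the deck; the wheelhouse in the front outline on the deckhouse roof; last the funnel, upright, in the ring behind it. The rounded or bevelled fronts point to the bow, and every part is left flat on its seat and let go. Leave the rinse cup, paint jar, paint pot and glue bottle where they stand.

Things in the scene. Friction and masses are not known exactly. Their poses are not given: they have to be found in the camera images.
- hull: Loose wood hull, 190 mm long, 58 wide (all in mm), ~170 g. Origin: underside, centre line; x to the pointed bow (tip x=100), square stern x=-90. Bottom flat, 36 wide, flaring to 58 at z=14; upright sides above, full width to x=45. Deck z=34; raised foredeck x=50..100, z=43, with a 12 tall dowel. The deckhouse's origin belongs at x=-26, y=0, z=34 (pencil outline). Grip it across, near x=-5.
- deckhouse: Loose wood deckhouse block, 100 mm long, 46 wide, 30 high, ~65 g, portholes on its sides. Origin: centre of the underside; x to its rounded front end (rounded from x=30 to 50), rear square. Pencil outlines on the flat roof, z=30: a bevelled rectangle at the front (the wheelhouse's origin belongs at x=20, y=0) and a ring at the rear (the funnel's at x=-30, y=0).
- wheelhouse: Loose wood wheelhouse block, 38 mm long, 40 wide, 44 high (the top 4 is a roof inset by 2), ~38 g, dark windows at front and sides, door at the rear. Origin: centre of the underside; x to its front, whose two upright corners are bevelled by 10.
- funnel: Loose round wood funnel, standing, 52 mm tall, 25 in diameter above a foot flange 31 in diameter and 5 high, ~18 g, dark drilled hole in the top. Origin: centre of the foot, z up.
- cradle: Plywood cradle screwed to the bench: board 160 x 84 x 10 mm, one end (+x, from x=45 to 80) cut to a blunt point; saddles, 12 thick, across it at x=-65 and x=10 (63 free between for fingers). Origin: centre of the underside. Each saddle: flat seat 44 wide at z=22, cheeks sloping up and out from y=22, z=22 to y=36, z=40. The seated hull's origin is at x=-20, y=0, z=22, its x along the cradle's x.
- rinse_cup: Clear plastic rinse cup, empty, 72 in diameter, 82 mm high, origin at the centre of its underside. Leave it standing where it is.
- paint_jar: Red paint jar with a black cap, 42 in diameter, 66 mm high, origin at the centre of its underside. Leave it standing where it is.
- paint_pot: Squat white paint pot with a blue cap, 54 in diameter, 46 mm high, between the hull's and the cradle's starting places, origin at the centre of its underside. Leave it standing where it is.
- glue_bottle: White glue bottle with a pointed nozzle, 54 in diameter, 135 mm high, at the left of the bench, origin at the centre of its underside. Leave it standing where it is.
Mind the look-alikes: they are no part of the job. What is shaped like the funnel but pink is not meant.

How it is judged:
On the way, in this order (a step that is already met when the one before it is completed fails the run):
1. the hull is seated in the cradle's saddles, bow over the pointed end, and let go (x of hull in the frame of cradle between -0.032 and -0.008 m and y of hull in the frame of cradle between -0.008 and 0.008 m and z of hull in the frame of cradle between 0.019 and 0.025 m and angle between hull's own z axis and vertical below 0.08 rad and angle between the x axis of hull and the x axis of cradle, either way round below 0.14 rad and x of cradle in the frame of hull above 0 m and linear speed of hull below 0.02 m/s and contact force between the fingers and hull below 0.05 N), for 0.2 s.
2. then the deckhouse stands in its outline on the deck, front to the bow, and is let go (x of hull in the frame of cradle between -0.032 and -0.008 m and y of hull in the frame of cradle between -0.008 and 0.008 m and z of hull in the frame of cradle between 0.019 and 0.025 m and angle between each of hull, deckhouse's own z axis and vertical below 0.08 rad and angle between the x axis of hull and the x axis of cradle, either way round below 0.14 rad and x of cradle in the frame of hull above 0 m and x of deckhouse in the frame of hull between -0.036 and -0.016 m and y of deckhouse in the frame of hull between -0.008 and 0.008 m and z of deckhouse in the frame of hull between 0.031 and 0.037 m and angle between the x axis of deckhouse and the x axis of hull, either way round below 0.17 rad and x of hull in the frame of deckhouse above 0 m and linear speed of deckhouse below 0.02 m/s and contact force between the fingers and deckhouse below 0.05 N), for 0.2 s.
3. then the wheelhouse stands in the front outline on the deckhouse roof, front to the bow, and is let go (x of hull in the frame of cradle between -0.032 and -0.008 m and y of hull in the frame of cradle between -0.008 and 0.008 m and z of hull in the frame of cradle between 0.019 and 0.025 m and angle between each of hull, deckhouse, wheelhouse's own z axis and vertical below 0.08 rad and angle between the x axis of hull and the x axis of cradle, either way round below 0.14 rad and x of cradle in the frame of hull above 0 m and x of deckhouse in the frame of hull between -0.036 and -0.016 m and y of deckhouse in the frame of hull between -0.008 and 0.008 m and z of deckhouse in the frame of hull between 0.031 and 0.037 m and angle between the x axis of deckhouse and the x axis of hull, either way round below 0.17 rad and x of hull in the frame of deckhouse above 0 m and x of wheelhouse in the frame of deckhouse between 0.012 and 0.028 m and y of wheelhouse in the frame of deckhouse between -0.008 and 0.008 m and z of wheelhouse in the frame of deckhouse between 0.027 and 0.033 m and angle between the x axis of wheelhouse and the x axis of deckhouse, either way round below 0.2 rad and x of deckhouse in the frame of wheelhouse below 0 m and linear speed of wheelhouse below 0.02 m/s and contact force between the fingers and wheelhouse below 0.05 N), for 0.2 s.
4. last the funnel stands in the round outline behind the wheelhouse and is let go (x of hull in the frame of cradle between -0.032 and -0.008 m and y of hull in the frame of cradle between -0.008 and 0.008 m and z of hull in the frame of cradle between 0.019 and 0.025 m and angle between each of hull, deckhouse, wheelhouse, funnel's own z axis and vertical below 0.08 rad and angle between the x axis of hull and the x axis of cradle, either way round below 0.14 rad and x of cradle in the frame of hull above 0 m and x of deckhouse in the frame of hull between -0.036 and -0.016 m and y of deckhouse in the frame of hull between -0.008 and 0.008 m and z of deckhouse in the frame of hull between 0.031 and 0.037 m and angle between the x axis of deckhouse and the x axis of hull, either way round below 0.17 rad and x of hull in the frame of deckhouse above 0 m and x of wheelhouse in the frame of deckhouse between 0.012 and 0.028 m and y of wheelhouse in the frame of deckhouse between -0.008 and 0.008 m and z of wheelhouse in the frame of deckhouse between 0.027 and 0.033 m and angle between the x axis of wheelhouse and the x axis of deckhouse, either way round below 0.2 rad and x of deckhouse in the frame of wheelhouse below 0 m and x of funnel in the frame of deckhouse between -0.038 and -0.022 m and y of funnel in the frame of deckhouse between -0.008 and 0.008 m and z of funnel in the frame of deckhouse between 0.027 and 0.033 m and linear speed of funnel below 0.02 m/s and contact force between the fingers and funnel below 0.05 N), for 0.2 s.
At the end, for the whole second after the job is handed in: All parts released, at rest, upright (4.5 deg), on their seats within 3 mm in height: hull in cradle (12 mm along, 8 across, 8 deg, bow to the point), deckhouse in its deck outline (10 along, 8 across, 9 deg), wheelhouse (8 mm, 11 deg) and funnel (8 mm) in the roof outlines, fronts to the bow (all of step 4 and linear speed of each of hull, deckhouse, wheelhouse below 0.02 m/s and contact force between the fingers and hull below 0.05 N and contact force between the fingers and deckhouse below 0.05 N and contact force between the fingers and wheelhouse below 0.05 N); the robot touches nothing.
It fails at once if the rinse cup is shifted by more than 20 mm or tipped (distance of rinse_cup from where it was at the start of the episode above 0.02 m or angle between rinse_cup's own z axis and vertical above 0.3 rad).
It fails at once if the paint jar is shifted by more than 20 mm or tipped (distance of paint_jar from where it was at the start of the episode above 0.02 m or angle between paint_jar's own z axis and vertical above 0.3 rad).
It fails at once if the paint pot is shifted by more than 20 mm or tipped (distance of paint_pot from where it was at the start of the episode above 0.02 m or angle between paint_pot's own z axis and vertical above 0.3 rad).
It fails at once if the glue bottle is shifted by more than 20 mm or tipped (distance of glue_bottle from where it was at the start of the episode above 0.02 m or angle between glue_bottle's own z axis and vertical above 0.3 rad).
It also fails if it takes over 115 s, if anything falls off the work surface, if the arm or the gripper's body presses on something with over 40 N, if the wrist force passes 120 N, or if a joint passes its speed limit or range.

## Working session

There is one attempt and no reset: what is moved stays moved. The work goes in short steps, Python scripts to look and compute and a tool call to move; the robot and the scene stay as the last step left them, time stands still between calls to the robot, and variables do not carry over. Pictures are saved under pics/ and viewed, and the job is handed in when it is done.

Besides the shell and the picture viewer there is one more tool, called after ">>>" as name(argument=value, ...) on one line, values as JSON. carry_out: Moves the arm, as the interface text tells. Its arguments: {"type":"object","properties":{"moves":{"type":"array"},"hand":{"type":"number"}},"required":["moves"]}

```bash
mkdir -p pics; ls; cat > h.py <<'E'
import numpy as np,cv2
from workcell import sense,cams,sign_off
from scipy.spatial.transform import Rotation as R
def rot(q): return R.from_quat([q[1],q[2],q[3],q[0]]).as_matrix()
def shot(n):
    c=cams.camera(n); np.savez(f'/tmp/{n}.npz',**{k:np.array(v) for k,v in c.items()}); return c
def load(n): return dict(np.load(f'/tmp/{n}.npz'))
def cloud(c):
    h,w=c['z_map'].shape;K=c['K'];u,v=np.meshgrid(np.arange(w),np.arange(h));z=c['z_map']
    P=np.stack([(u-K[0,2])/K[0,0]*z,(v-K[1,2])/K[1,1]*z,z],-1)
    return P@rot(c['orientation']).T+c['origin']
def ray(c,u,v,zp):
    K=c['K'];d=rot(c['orientation'])@np.array([(u-K[0,2])/K[0,0],(v-K[1,2])/K[1,1],1]);o=c['origin']
    return o+d*(zp-o[2])/d[2]
E
python3 - <<'E'
from h import *
s=sense();print({k:np.round(v,3).tolist() for k,v in s.items()})
for n in ['top','side','wrist']:
    c=shot(n);cv2.imwrite(f'pics/{n}0.png',c['img'][...,::-1]);print(n,c['K'].tolist(),c['origin'],c['orientation'])
E
```

```text
pics
{'time_s': 0.0, 'joint_pos': [-1.521, 0.105, 0.096, 1.564, 0.0, 1.353], 'qd': [0.0, -0.0, 0.001, -0.0, -0.001, -0.001], 'tau': [0.0, -55.693, 50.365, 0.017, -0.0, 0.0], 'tool_pos': [0.159, -0.578, 0.303], 'ee_rot': [-0.001, 0.795, -0.606, -0.0], 'force': [-0.166, -0.332, 0.058], 'wrist_torque': [-0.057, 0.04, -0.007], 'finger_gap': 0.086}
top [[493.7996611853169, 0.0, 314.7534318362516], [0.0, 493.7996611853169, 203.68687661370103], [0.0, 0.0, 1.0]] [0.39602405 0.09444546 1.41069844] [-0.02779192  0.7086526  -0.70343763  0.04705961]
side [[418.4748735481166, 0.0, 309.389500580092], [0.0, 418.4748735481166, 197.356583704351], [0.0, 0.0, 1.0]] [0.42694637 0.82228882 0.81838602] [ 0.02923054 -0.0569638   0.92457409 -0.37558416]
wrist [[309.70691628693146, 0.0, 319.19647460819084], [0.0, 309.70691628693146, 202.00249240971095], [0.0, 0.0, 1.0]] [ 0.22949481 -0.55882679  0.37301009] [ 0.11699272  0.78630876 -0.59999158 -0.08967352]
```

View pics/top0.png

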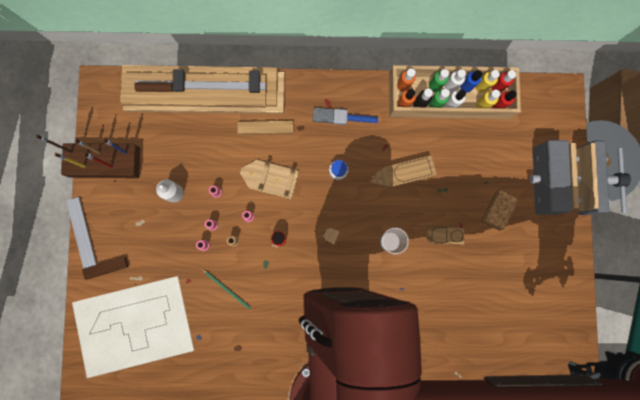

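View pics/side0.png

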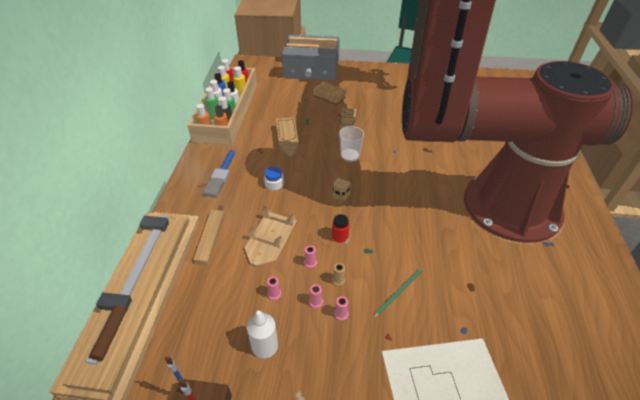

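```bash
python3 - <<'E'
from h import *
c=load('top');im=c['img'][...,::-1]
cv2.imwrite('pics/t1.png',cv2.resize(im[140:260,190:350],None,fx=5,fy=5,interpolation=2))
cv2.imwrite('pics/t2.png',cv2.resize(im[140:260,360:520],None,fx=5,fy=5,interpolation=2))
s=load('side');cv2.imwrite('pics/s1.png',cv2.resize(s['img'][80:330,220:420,::-1],None,fx=3,fy=2.4,interpolation=2))
P=cloud(c)
for n,(u,v) in dict(table=(300,300),hull=(410,168),cradle=(252,172),dh=(450,236),wh=(330,236),fun=(232,240),jar=(279,239),pot=(339,170),cup=(395,241),glue=(167,186),sponge=(500,210)).items(): print(n,P[v,u].round(3))
E
```

```text
table [0.273 0.096 0.002]
hull [ 0.646 -0.212  0.039]
cradle [0.635 0.237 0.009]
dh [ 0.455 -0.326  0.025]
wh [0.452 0.015 0.05 ]
fun [0.439 0.284 0.052]
jar [0.442 0.155 0.068]
pot [ 0.637 -0.01   0.046]
cup [ 0.441 -0.173  0.005]
glue [0.577 0.448 0.115]
sponge [ 0.529 -0.468  0.032]
```

View pics/t1.png

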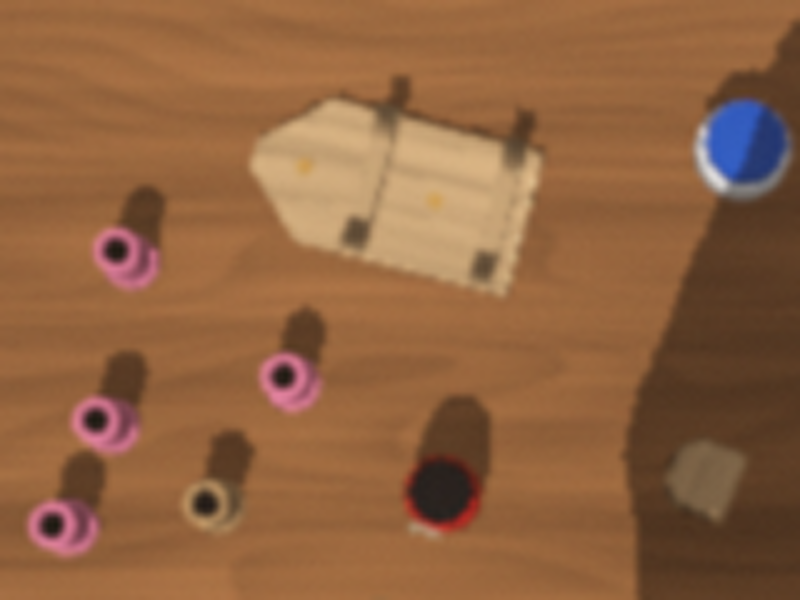

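View pics/t2.png

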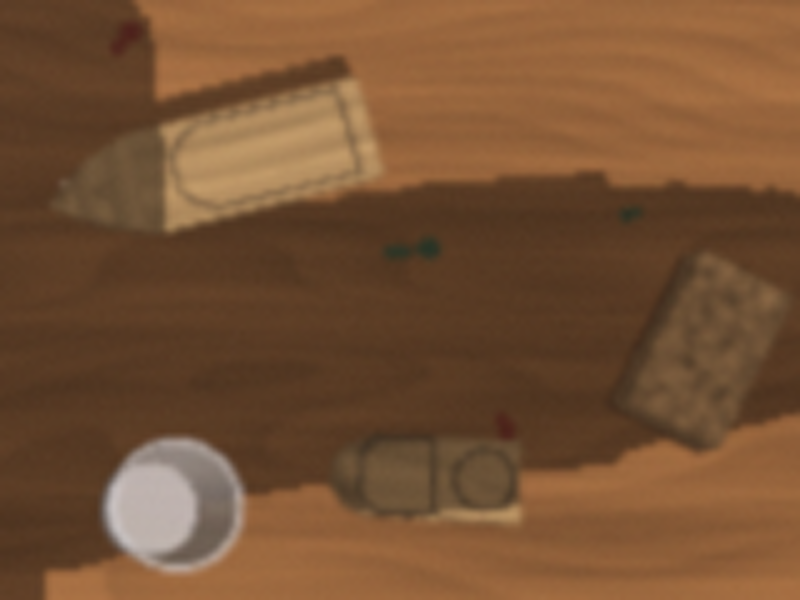

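View pics/s1.png

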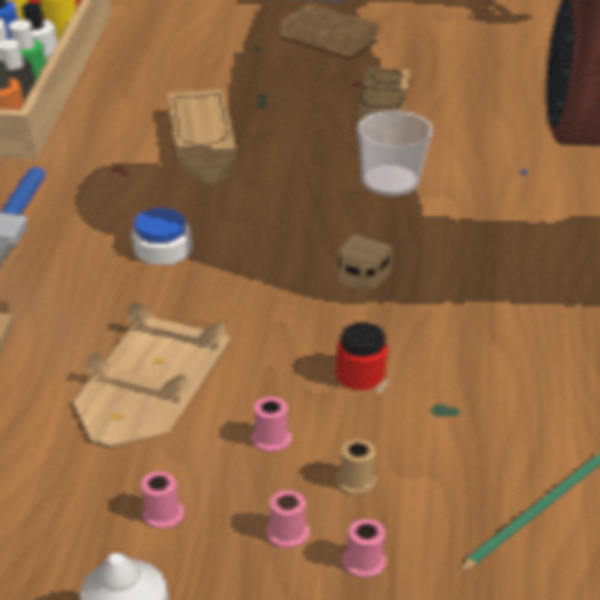

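```bash
cat > seg.py <<'E'
from h import *
def top_rect(c,cx,cy,r,z0,z1):
    P=cloud(c);m=(np.hypot(P[...,0]-cx,P[...,1]-cy)<r)&(P[...,2]>z0)&(P[...,2]<z1)&(c['z_map']>0)
    return m,P[m]
def rep(n,c,*a):
    m,p=top_rect(c,*a);xy=p[:,:2].astype(np.float32)
    (cx,cy),(w,h),an=cv2.minAreaRect(xy*1000)
    q=xy-xy.mean(0);ev,V=np.linalg.eigh(q.T@q)
    print(n,len(p),'mean',p.mean(0).round(4),'rect',round(cx,1),round(cy,1),round(w,1),round(h,1),round(an,1),'pca',np.degrees(np.arctan2(V[1,1],V[0,1])).round(1))
    return m,p
E
python3 - <<'E'
from seg import *
c=load('top')
rep('hulldeck',c,.646,-.21,.13,.028,.039)
rep('hull',c,.646,-.21,.14,.024,.07)
rep('dh',c,.455,-.326,.08,.02,.05)
rep('wh',c,.45,.015,.04,.036,.06)
rep('fun',c,.439,.284,.03,.04,.07)
rep('jar',c,.442,.155,.04,.055,.08)
rep('pot',c,.637,-.01,.05,.036,.06)
rep('cradle board',c,.62,.19,.11,.006,.014)
rep('saddles',c,.62,.19,.11,.016,.06)
rep('cup',c,.44,-.17,.06,.06,.1)
rep('glue',c,.577,.448,.05,.06,.1)
E
```

```text
hulldeck 946 mean [ 0.6392 -0.2106  0.0336] rect 634.4 -190.9 58.6 186.5 14.8 pca 105.6
hull 1193 mean [ 0.6358 -0.1976  0.0351] rect 634.3 -189.9 59.1 190.3 15.0 pca 104.9
dh 566 mean [ 0.4577 -0.3133  0.0293] rect 457.9 -312.3 102.3 46.1 87.0 pca 87.7
wh 179 mean [0.4553 0.0136 0.0432] rect 455.8 14.5 37.6 39.7 68.8 pca 148.9
fun 71 mean [0.4385 0.2873 0.0509] rect 438.8 288.1 21.9 24.5 0.3 pca 80.7
jar 135 mean [0.4454 0.159  0.0647] rect 444.7 158.9 32.7 35.5 0.2 pca -143.4
pot 213 mean [ 0.6433 -0.0085  0.0451] rect 643.4 -8.6 45.4 42.9 1.7 pca 146.7
cradle board 1033 mean [0.62   0.19   0.0096] rect 625.7 183.0 203.7 200.1 79.6 pca 75.0
saddles 299 mean [0.6143 0.1697 0.0264] rect 617.7 184.4 123.9 84.9 75.2 pca 74.3
cup 164 mean [ 0.4406 -0.165   0.0764] rect 439.6 -157.3 67.8 69.3 2.0 pca 125.1
glue 251 mean [0.5709 0.4527 0.087 ] rect 574.3 458.7 52.1 52.2 84.7 pca 157.8
```

```bash
cat >> h.py <<'E'
def plan(x,y,z,yaw=None):
    """yaw: desired direction of tool x (deg), mod 180. turn first or last (both printed)"""
    s=sense();p=np.array(s['tool_pos']);M=rot(s['ee_rot']);y0=np.degrees(np.arctan2(M[1,0],M[0,0]))
    print('tcp',p.round(4),'yaw',y0.round(2),'gap',round(float(s['finger_gap']),4),'F',np.round(s['force'],1),'t',round(s['time_s'],2),'j6',round(s['joint_pos'][5],2),'tilt',np.round(M[:2,2],3))
    d=np.array([x,y,z])-p; t=0
    if yaw is not None:
        t=(yaw-y0+90)%180-90
    print('translate first: units',(M.T@d/.025).round(2),'turn units',round(-t/4,2))
    a=np.radians(y0+t);M2=np.array([[np.cos(a),np.sin(a),0],[np.sin(a),-np.cos(a),0],[0,0,-1]]).T
    M2=np.column_stack([[np.cos(a),np.sin(a),0],[np.sin(a),-np.cos(a),0],[0,0,-1]])
    print('turn first then units',(M2.T@d/.025).round(2))
E
python3 - <<'E'
from seg import *
c=load('top')
# cradle
P=cloud(c);th=np.radians(75);e=np.array([np.cos(th),np.sin(th)]);n=np.array([-e[1],e[0]])
q=P[...,:2]-np.array([.62,.19]);a=q@e;b=q@n
m=(abs(a)<.11)&(abs(b)<.065)&(P[...,2]>.018)&(P[...,2]<.06)
pa,pb=a[m],b[m]
print(np.histogram(pa,20))
for s in (pa<0,pa>0): print(pa[s].mean(),pa[s].min(),pa[s].max(),pb[s].min(),pb[s].max(),pb[s].mean(), np.polyfit(pb[s],pa[s],1))
hsv=cv2.cvtColor(c['img'],cv2.COLOR_RGB2HSV)
for v,u in [(172,252),(183,275),(160,250),(200,260)]: print(hsv[v,u])
g=(hsv[...,2]>175)&(hsv[...,1]<130);g[:,:232]=0;g[:,305:]=0;g[:150]=0;g[205:]=0
g=cv2.morphologyEx(g.astype(np.uint8),cv2.MORPH_CLOSE,np.ones((7,7)))
k=max(cv2.findContours(g,0,1)[0],key=cv2.contourArea)
w=np.array([ray(c,*pt[0],.01)[:2] for pt in k],np.float32)*1000
print(cv2.minAreaRect(w)); 
plan(.634,-.19,.3,15)
E
```

```text
(array([62, 65,  2,  0,  0,  0,  0,  0,  0,  0,  0,  0, 35, 60, 34,  0,  0,
        0,  0,  1]), array([-0.06795261, -0.06194413, -0.05593564, -0.04992716, -0.04391868,
       -0.03791019, -0.03190171, -0.02589323, -0.01988475, -0.01387626,
       -0.00786778, -0.0018593 ,  0.00414919,  0.01015767,  0.01616615,
        0.02217464,  0.02818312,  0.0341916 ,  0.04020008,  0.04620857,
        0.05221705]))
-0.06179910823274342 -0.06795260893739744 -0.055710905085765115 -0.041846833291141354 0.04207260410582518 -0.00026553388212746063 [-0.01215699 -0.06180234]
0.013416902962727349 0.006981052317080199 0.05221705022520277 -0.041580892657841664 0.04336654957088452 -4.058919094482006e-05 [-0.01112251  0.01341645]
[ 17 122 195]
[ 17 103 199]
[ 14 153 155]
[ 13 153 162]
((618.9594116210938, 192.6815643310547), (161.2393341064453, 83.63105010986328), 75.67842864990234)
tcp [ 0.1588 -0.5784  0.3033] yaw -74.65 gap 0.0852 F [-0.1  0.5  0.3] t 0.15 j6 1.35 tilt [-0.     0.001]
translate first: units [ -9.95 -22.44   0.15] turn units -22.41
turn first then units [ 22.38 -10.09   0.13]
```

>>> carry_out(moves=[{"x":-0.4,"y":-0.9},{"x":-0.4,"y":-0.9},{"x":-0.4,"y":-0.9},{"x":-0.4,"y":-0.9},{"x":-0.4,"y":-0.9},{"x":-0.4,"y":-0.9},{"x":-0.4,"y":-0.9},{"x":-0.4,"y":-0.9},{"x":-0.4,"y":-0.9},{"x":-0.4,"y":-0.9}], hand=-1)

```text
invalid input at $.moves[0]: expected keys x, y, z, turn
```

>>> carry_out(moves=[{"x":-0.4,"y":-0.9},{"x":-0.4,"y":-0.9},{"x":-0.4,"y":-0.9},{"x":-0.4,"y":-0.9},{"x":-0.4,"y":-0.9},{"x":-0.4,"y":-0.9},{"x":-0.4,"y":-0.9},{"x":-0.4,"y":-0.9},{"x":-0.4,"y":-0.9},{"x":-0.4,"y":-0.9}])

```text
invalid input at $.moves[0]: expected keys x, y, z, turn
```

>>> carry_out(moves=[{"x":-0.5,"y":-0.9},{"x":-0.5,"y":-0.9},{"x":-0.5,"y":-0.9},{"turn":-1},{"turn":-1},{"turn":-1},{"turn":-1},{"turn":-1},{"turn":-1},{"turn":-1}])

```text
invalid input at $.moves[0]: expected keys x, y, z, turn
```

>>> carry_out(moves=[{"turn":-1},{"turn":-1},{"turn":-1},{"turn":-1},{"turn":-1},{"turn":-1},{"turn":-1},{"turn":-1},{"turn":-1},{"turn":-1}])

```text
invalid input at $.moves[0]: expected keys x, y, z, turn
```

```bash
python3 - <<'E'
from h import *
plan(.6369,-.1995,.16,15)
c=shot('wrist');cv2.imwrite('pics/w1.png',c['img'][...,::-1])
c=shot('top');cv2.imwrite('pics/top1.png',c['img'][...,::-1])
plan(.6369,-.1995,.16,15)
E
```

```text
tcp [ 0.1588 -0.5784  0.3033] yaw -74.65 gap 0.0852 F [-0.1  0.5  0.3] t 0.15 j6 1.35 tilt [-0.     0.001]
translate first: units [ -9.55 -22.45   5.75] turn units -22.41
turn first then units [22.4  -9.69  5.73]
tcp [ 0.1588 -0.5785  0.3036] yaw -74.66 gap 0.0852 F [ 0.3 -0.1 -0.5] t 0.25 j6 1.35 tilt [-0.     0.001]
translate first: units [ -9.56 -22.45   5.75] turn units -22.41
turn first then units [22.4  -9.69  5.74]
```

View pics/w1.png

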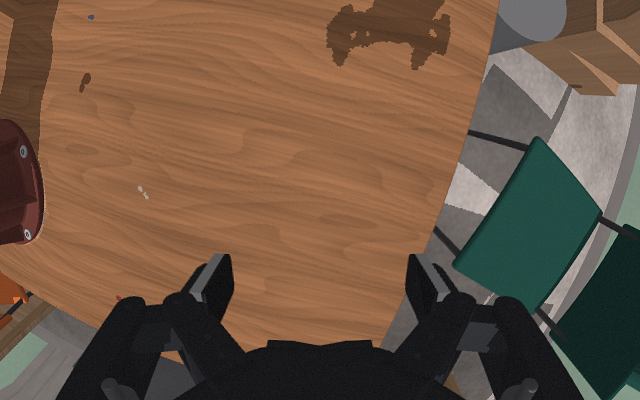

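View pics/top1.png

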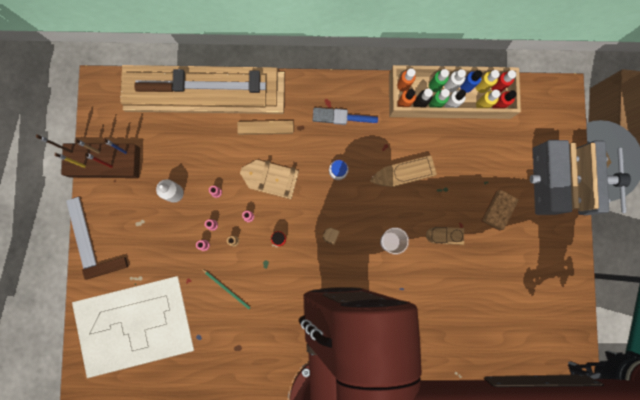

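All four calls were refused because every row needs all four keys, so nothing moved and both views are unchanged. Sending them again in full.

>>> carry_out(moves=[{"x":-0.4,"y":-0.9,"z":0,"turn":0},{"x":-0.4,"y":-0.9,"z":0,"turn":0},{"x":-0.4,"y":-0.9,"z":0,"turn":0},{"x":-0.4,"y":-0.9,"z":0,"turn":0},{"x":-0.4,"y":-0.9,"z":0,"turn":0},{"x":-0.4,"y":-0.9,"z":0,"turn":0},{"x":-0.4,"y":-0.9,"z":0,"turn":0},{"x":-0.4,"y":-0.9,"z":0,"turn":0},{"x":-0.4,"y":-0.9,"z":0,"turn":0},{"x":-0.4,"y":-0.9,"z":0,"turn":0}], hand=-1)

```text
time_s: 1.08
tool_pos: [0.3501, -0.4217, 0.3039]
ee_rot: [0.0, 0.795, -0.606, 0.0]
force: [0.8, -0.4, -0.6]
finger_gap: 0.0854
```

>>> carry_out(moves=[{"x":-0.4,"y":-0.9,"z":0,"turn":0},{"x":-0.4,"y":-0.9,"z":0,"turn":0},{"x":-0.4,"y":-0.9,"z":0,"turn":0},{"x":-0.4,"y":-0.9,"z":0,"turn":0},{"x":-0.4,"y":-0.9,"z":0,"turn":0},{"x":-0.4,"y":-0.9,"z":0,"turn":0},{"x":-0.4,"y":-0.9,"z":0,"turn":0},{"x":-0.4,"y":-0.9,"z":0,"turn":0},{"x":-0.4,"y":-0.9,"z":0,"turn":0},{"x":-0.4,"y":-0.9,"z":0,"turn":0}])

```text
time_s: 1.92
tool_pos: [0.5406, -0.2657, 0.3038]
ee_rot: [0.0, 0.795, -0.606, -0.0]
force: [0.8, 0.6, 0.4]
finger_gap: 0.0859
```

>>> carry_out(moves=[{"x":-0.5,"y":-0.9,"z":0,"turn":0},{"x":-0.5,"y":-0.9,"z":0,"turn":0},{"x":-0.5,"y":-0.9,"z":0,"turn":0},{"x":0,"y":0,"z":0,"turn":-1},{"x":0,"y":0,"z":0,"turn":-1},{"x":0,"y":0,"z":0,"turn":-1},{"x":0,"y":0,"z":0,"turn":-1},{"x":0,"y":0,"z":0,"turn":-1},{"x":0,"y":0,"z":0,"turn":-1},{"x":0,"y":0,"z":0,"turn":-1}])

```text
time_s: 2.75
tool_pos: [0.595, -0.2126, 0.3037]
ee_rot: [0.0, 0.919, -0.394, -0.0]
force: [0.1, -0.5, -0.3]
finger_gap: 0.0854
```

>>> carry_out(moves=[{"x":0,"y":0,"z":0,"turn":-1},{"x":0,"y":0,"z":0,"turn":-1},{"x":0,"y":0,"z":0,"turn":-1},{"x":0,"y":0,"z":0,"turn":-1},{"x":0,"y":0,"z":0,"turn":-1},{"x":0,"y":0,"z":0,"turn":-1},{"x":0,"y":0,"z":0,"turn":-1},{"x":0,"y":0,"z":0,"turn":-1},{"x":0,"y":0,"z":0,"turn":-1},{"x":0,"y":0,"z":0,"turn":-1}])

```text
time_s: 3.58
tool_pos: [0.5949, -0.2127, 0.3037]
ee_rot: [-0.0, 0.998, -0.056, -0.0]
force: [-0.0, 0.2, 0.3]
finger_gap: 0.0852
```

```bash
python3 - <<'E'
from h import *
c=shot('wrist');cv2.imwrite('pics/w2.png',c['img'][...,::-1])
c=shot('top');cv2.imwrite('pics/top2.png',c['img'][...,::-1])
plan(.6369,-.1995,.16,15)
E
```

```text
tcp [ 0.595  -0.2126  0.3037] yaw -6.59 gap 0.0854 F [-0.1  0.1 -0.3] t 3.68 j6 1.14 tilt [-0.  0.]
translate first: units [ 1.61 -0.71  5.75] turn units -5.4
turn first then units [ 1.76 -0.07  5.75]
```

View pics/w2.png

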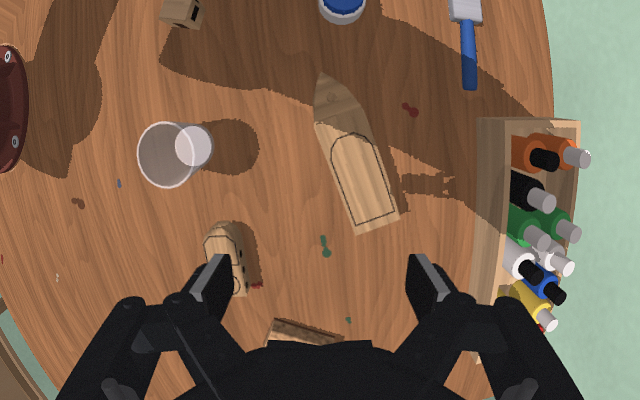

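View pics/top2.png

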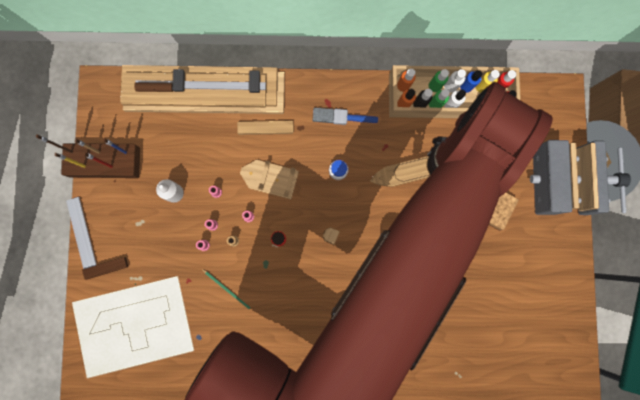

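The wrist view shows the hull at about (355,165), bow up at (322,75), lying clear of the box and the cup. The top view shows the arm over it. Next I turn, centre and descend.

>>> carry_out(moves=[{"x":0,"y":0,"z":0,"turn":-0.9},{"x":0,"y":0,"z":0,"turn":-0.9},{"x":0,"y":0,"z":0,"turn":-0.9},{"x":0,"y":0,"z":0,"turn":-0.9},{"x":0,"y":0,"z":0,"turn":-0.9},{"x":0,"y":0,"z":0,"turn":-0.9},{"x":0.6,"y":0,"z":0.9,"turn":0},{"x":0.6,"y":0,"z":0.9,"turn":0},{"x":0.56,"y":-0.07,"z":0.9,"turn":0},{"x":0,"y":0,"z":0.9,"turn":0}], hand=-1)

```text
time_s: 4.52
tool_pos: [0.6385, -0.1988, 0.2126]
ee_rot: [0.0, 0.992, 0.129, 0.0]
force: [-0.1, -0.2, 0.2]
finger_gap: 0.0855
```

```bash
python3 - <<'E'
from h import *
c=shot('wrist');cv2.imwrite('pics/w3.png',c['img'][...,::-1])
plan(.6369,-.1995,.07,15)
# project predicted hull outline pts in wrist fisheye
def wproj(c,p):
    q=rot(c['orientation']).T@(np.array(p)-c['origin']);th=np.arctan2(np.hypot(q[0],q[1]),q[2]);ph=np.arctan2(q[1],q[0]);f=c['K'][0,0]
    return c['K'][0,2]+f*th*np.cos(ph),c['K'][1,2]+f*th*np.sin(ph)
im=c['img'][...,::-1].copy()
a=np.radians(105);o=np.array([.6356,-.1947]);e=np.array([np.cos(a),np.sin(a)]);n=np.array([-e[1],e[0]])
for X,Y,Z in [(-90,29,34),(-90,-29,34),(45,29,34),(45,-29,34),(-5,29,34),(-5,-29,34),(100,0,43)]:
    w=np.r_[o+e*X/1e3+n*Y/1e3,Z/1e3];u=wproj(c,w);cv2.circle(im,(int(round(u[0])),int(round(u[1]))),2,(0,0,255),-1)
cv2.imwrite('pics/w3.png',im)
E
```

```text
tcp [ 0.6362 -0.1982  0.207 ] yaw 14.85 gap 0.0852 F [-0.6  0.  -5.1] t 4.57 j6 0.81 tilt [-0.006  0.003]
translate first: units [0.04 0.08 5.48] turn units -0.04
turn first then units [0.01 0.06 5.48]
```

View pics/w3.png

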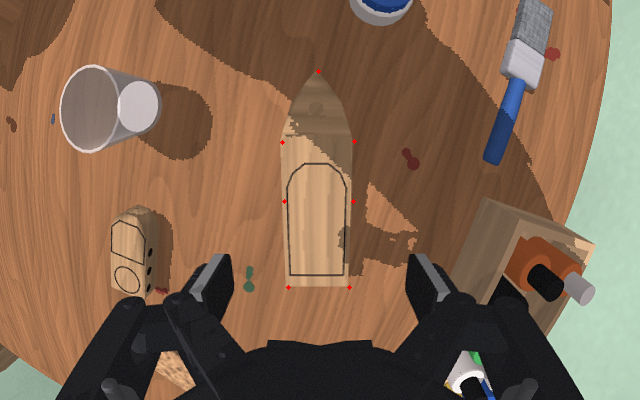

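The projected hull corners land on the hull edges to within about 2 px, so the pose is confirmed. Descending.

>>> carry_out(moves=[{"x":0,"y":0,"z":0.8,"turn":0},{"x":0,"y":0,"z":0.8,"turn":0},{"x":0,"y":0.06,"z":0.8,"turn":0},{"x":0,"y":0,"z":0.8,"turn":0},{"x":0,"y":0,"z":0.7,"turn":0},{"x":0,"y":0,"z":0.6,"turn":0},{"x":0,"y":0,"z":0.4,"turn":0},{"x":0,"y":0,"z":0.4,"turn":0},{"x":0,"y":0,"z":0,"turn":0},{"x":0,"y":0,"z":0,"turn":0}], hand=-1)

```text
time_s: 5.4
tool_pos: [0.6374, -0.2012, 0.0816]
ee_rot: [-0.0, 0.992, 0.13, -0.0]
force: [-0.2, 0.1, 0.7]
finger_gap: 0.0852
```

```bash
python3 - <<'E'
from h import *
plan(.6369,-.1995,.07,15)
c=shot('side');cv2.imwrite('pics/s2.png',cv2.resize(c['img'][80:230,220:420,::-1],None,fx=4,fy=4))
E
```

```text
tcp [ 0.6374 -0.2012  0.0816] yaw 14.9 gap 0.0852 F [-0.2  0.1  0.7] t 5.4 j6 0.81 tilt [-0. -0.]
translate first: units [-0.   -0.07  0.46] turn units -0.02
turn first then units [-0.   -0.07  0.46]
```

View pics/s2.png

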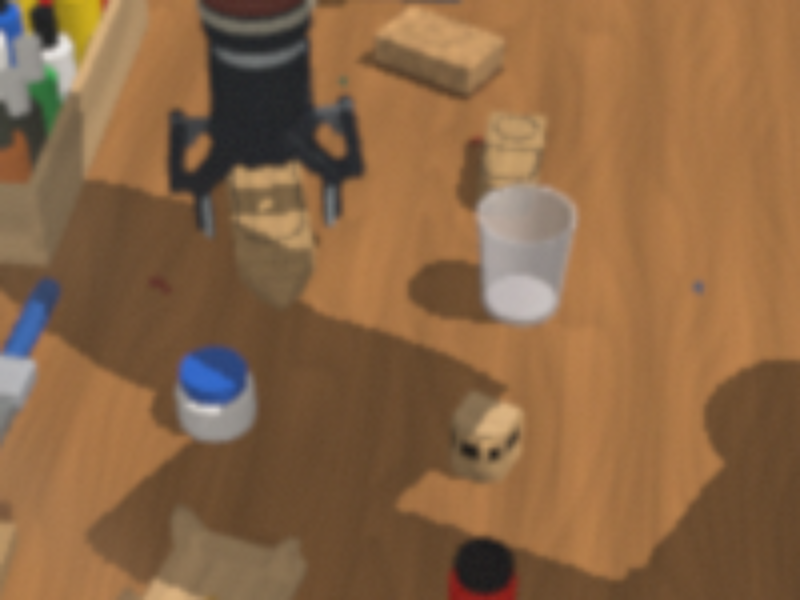

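The side view shows both fingertips straddling the hull, at about (205,215) and (332,205). Going 12 mm lower, then closing.

>>> carry_out(moves=[{"x":0,"y":-0.07,"z":0.25,"turn":0},{"x":0,"y":0,"z":0.23,"turn":0},{"x":0,"y":0,"z":0,"turn":0},{"x":0,"y":0,"z":0,"turn":0},{"x":0,"y":0,"z":0,"turn":0},{"x":0,"y":0,"z":0,"turn":0},{"x":0,"y":0,"z":0,"turn":0},{"x":0,"y":0,"z":0,"turn":0},{"x":0,"y":0,"z":0,"turn":0},{"x":0,"y":0,"z":0,"turn":0}], hand=-1)

```text
time_s: 6.28
tool_pos: [0.637, -0.1994, 0.0695]
ee_rot: [0.0, 0.992, 0.13, 0.0]
force: [-0.6, 0.2, -0.2]
finger_gap: 0.0855
```

>>> carry_out(moves=[{"x":0,"y":0,"z":0,"turn":0},{"x":0,"y":0,"z":0,"turn":0},{"x":0,"y":0,"z":0,"turn":0},{"x":0,"y":0,"z":0,"turn":0},{"x":0,"y":0,"z":0,"turn":0},{"x":0,"y":0,"z":0,"turn":0},{"x":0,"y":0,"z":0,"turn":0},{"x":0,"y":0,"z":0,"turn":0},{"x":0,"y":0,"z":0,"turn":0},{"x":0,"y":0,"z":0,"turn":0}], hand=1)

```text
time_s: 7.12
tool_pos: [0.6371, -0.1995, 0.0696]
ee_rot: [0.0, 0.992, 0.13, 0.0]
force: [-0.1, 0.8, 4.1]
finger_gap: 0.0575
```

```bash
python3 - <<'E'
from h import *
plan(.6369,-.1995,.19,15)
E
```

```text
tcp [ 0.6371 -0.1995  0.0696] yaw 14.95 gap 0.0575 F [-0.1  0.8  4.1] t 7.12 j6 0.81 tilt [ 0. -0.]
translate first: units [-0.01  0.   -4.82] turn units -0.01
turn first then units [-0.01 -0.   -4.82]
```

>>> carry_out(moves=[{"x":0,"y":0,"z":-0.2,"turn":0},{"x":0,"y":0,"z":-0.4,"turn":0},{"x":0,"y":0,"z":-0.6,"turn":0},{"x":0,"y":0,"z":-0.7,"turn":0},{"x":0,"y":0,"z":-0.7,"turn":0},{"x":0,"y":0,"z":-0.7,"turn":0},{"x":0,"y":0,"z":-0.6,"turn":0},{"x":0,"y":0,"z":-0.5,"turn":0},{"x":0,"y":0,"z":-0.4,"turn":0},{"x":0,"y":0,"z":0,"turn":0}], hand=1)

```text
time_s: 7.95
tool_pos: [0.6378, -0.1998, 0.1921]
ee_rot: [0.001, 0.992, 0.13, 0.001]
force: [0.6, -0.8, -0.6]
finger_gap: 0.0575
```

```bash
python3 - <<'E'
from h import *
plan(.6138,.1688,.19,-14.4)
c=shot('side');cv2.imwrite('pics/s3.png',c['img'][...,::-1])
c=shot('wrist');cv2.imwrite('pics/w4.png',c['img'][...,::-1])
E
```

```text
tcp [ 0.6378 -0.1998  0.1921] yaw 14.95 gap 0.0575 F [ 0.6 -0.8 -0.6] t 7.95 j6 0.81 tilt [ 0.003 -0.002]
translate first: units [  2.88 -14.49   0.06] turn units 7.34
turn first then units [ -4.6  -14.04   0.08]
```

View pics/s3.png

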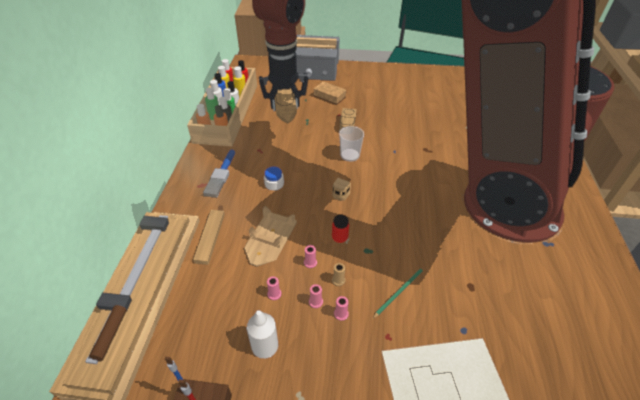

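View pics/w4.png

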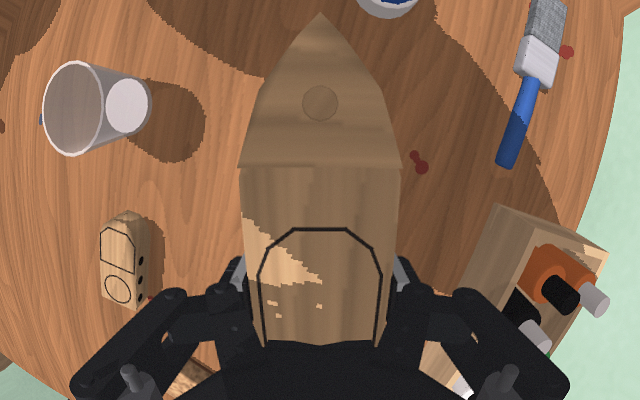

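The hull hangs level and centred in the jaws (wrist view, bow at (320,15)) and the fingers hold it on both sides. Carrying it to the cradle.

>>> carry_out(moves=[{"x":0.15,"y":-0.7,"z":0,"turn":0},{"x":0.18,"y":-0.9,"z":0,"turn":0},{"x":0.18,"y":-0.9,"z":0,"turn":0},{"x":0.18,"y":-0.9,"z":0,"turn":0},{"x":0.18,"y":-0.9,"z":0,"turn":0},{"x":0.18,"y":-0.9,"z":0,"turn":0},{"x":0.18,"y":-0.9,"z":0,"turn":0},{"x":0.18,"y":-0.9,"z":0,"turn":0},{"x":0.18,"y":-0.9,"z":0,"turn":0},{"x":0.18,"y":-0.9,"z":0,"turn":0}], hand=1)

```text
time_s: 8.88
tool_pos: [0.622, 0.0263, 0.1879]
ee_rot: [-0.0, 0.991, 0.13, -0.001]
force: [0.4, -0.6, -1.2]
finger_gap: 0.0575
```

>>> carry_out(moves=[{"x":0.18,"y":-0.9,"z":0,"turn":0},{"x":0.18,"y":-0.9,"z":0,"turn":0},{"x":0.18,"y":-0.9,"z":0,"turn":0},{"x":0.18,"y":-0.9,"z":0,"turn":0},{"x":0.18,"y":-0.9,"z":0,"turn":0},{"x":0.1,"y":-0.5,"z":0,"turn":0},{"x":0,"y":0,"z":0,"turn":0.8},{"x":0,"y":0,"z":0,"turn":0.9},{"x":0,"y":0,"z":0,"turn":0.9},{"x":0,"y":0,"z":0,"turn":0.9}])

```text
time_s: 9.72
tool_pos: [0.6143, 0.1519, 0.1882]
ee_rot: [0.0, 1.0, 0.007, -0.001]
force: [0.1, 0.4, -2.2]
finger_gap: 0.0576
```

>>> carry_out(moves=[{"x":0,"y":0,"z":0,"turn":0.9},{"x":0,"y":0,"z":0,"turn":0.9},{"x":0,"y":0,"z":0,"turn":0.9},{"x":0,"y":0,"z":0,"turn":0.8},{"x":0,"y":0,"z":0,"turn":0.34},{"x":0,"y":0,"z":0,"turn":0},{"x":0,"y":0,"z":0,"turn":0},{"x":0,"y":0,"z":0,"turn":0},{"x":0,"y":0,"z":0,"turn":0},{"x":0,"y":0,"z":0,"turn":0}])

```text
time_s: 10.55
tool_pos: [0.6149, 0.1518, 0.1893]
ee_rot: [0.0, 0.992, -0.125, -0.0]
force: [-0.0, -0.7, -1.1]
finger_gap: 0.0572
```

```bash
python3 - <<'E'
from h import *
plan(.6138,.1688,.125,-14.4)
c=shot('side');cv2.imwrite('pics/s4.png',cv2.resize(c['img'][120:320,150:400,::-1],None,fx=3,fy=3))
c=shot('wrist');cv2.imwrite('pics/w5.png',c['img'][...,::-1])
E
```

```text
tcp [0.6149 0.1518 0.1893] yaw -14.38 gap 0.0572 F [-0.  -0.7 -1.1] t 10.55 j6 1.86 tilt [-0. -0.]
translate first: units [-0.21 -0.65  2.57] turn units 0.0
turn first then units [-0.21 -0.65  2.57]
```

View pics/s4.png

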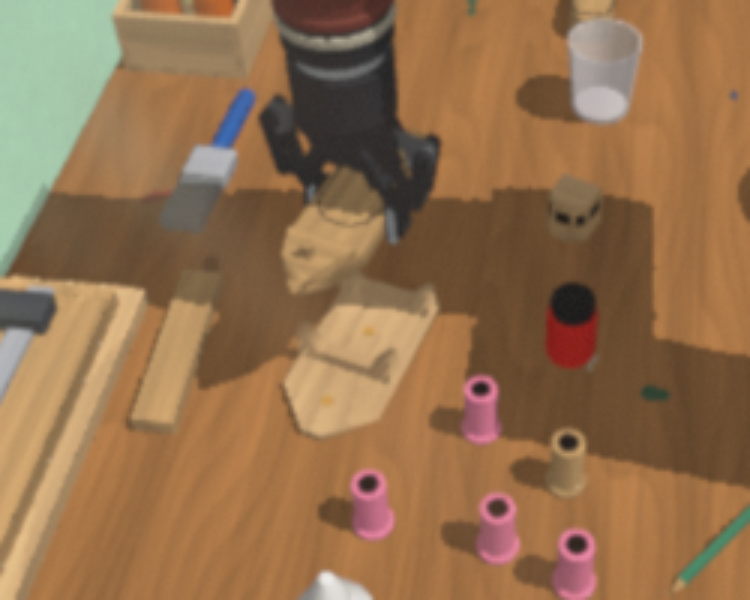

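View pics/w5.png

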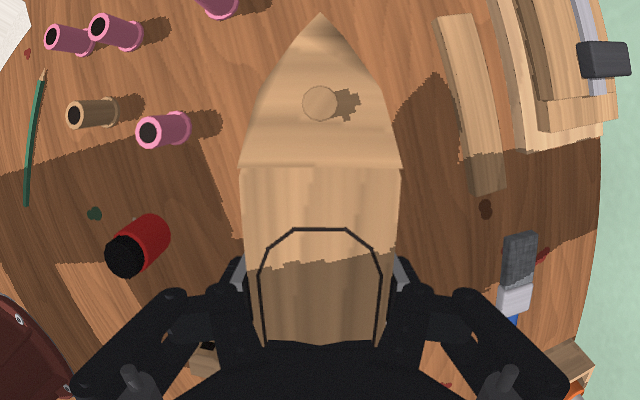

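Hull and cradle are parallel in both views (cradle point at about (315,435) in the side crop). Correcting by 17 mm and lowering to just above the cheeks.

>>> carry_out(moves=[{"x":-0.1,"y":-0.3,"z":0,"turn":0},{"x":-0.11,"y":-0.35,"z":0,"turn":0},{"x":0,"y":0,"z":0.4,"turn":0},{"x":0,"y":0,"z":0.5,"turn":0},{"x":0,"y":0,"z":0.5,"turn":0},{"x":0,"y":0,"z":0.5,"turn":0},{"x":0,"y":0,"z":0.4,"turn":0},{"x":0,"y":0,"z":0.27,"turn":0},{"x":0,"y":0,"z":0,"turn":0},{"x":0,"y":0,"z":0,"turn":0}], hand=1)

```text
time_s: 11.48
tool_pos: [0.6137, 0.1687, 0.1247]
ee_rot: [0.0, 0.992, -0.126, -0.0]
force: [0.1, -0.6, -1.7]
finger_gap: 0.0571
```

```bash
python3 - <<'E'
from h import *
plan(.6138,.1688,.0925,-14.4)
c=shot('side');cv2.imwrite('pics/s5.png',cv2.resize(c['img'][180:280,220:320,::-1],None,fx=6,fy=6,interpolation=2))
E
```

```text
tcp [0.6137 0.1687 0.1247] yaw -14.43 gap 0.0571 F [ 0.1 -0.6 -1.7] t 11.48 j6 1.89 tilt [-0.001 -0.   ]
translate first: units [ 0.   -0.01  1.29] turn units -0.01
turn first then units [ 0.   -0.01  1.29]
```

View pics/s5.png

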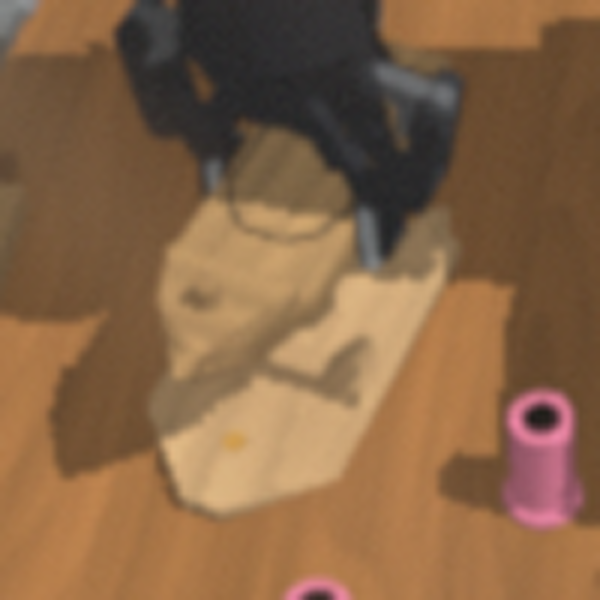

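The side crop shows the hull above both saddles, shifted up and left as its height would make it look. Lowering the last 32 mm slowly.

>>> carry_out(moves=[{"x":0,"y":0,"z":0.15,"turn":0},{"x":0,"y":0,"z":0.2,"turn":0},{"x":0,"y":0,"z":0.2,"turn":0},{"x":0,"y":0,"z":0.2,"turn":0},{"x":0,"y":0,"z":0.2,"turn":0},{"x":0,"y":0,"z":0.15,"turn":0},{"x":0,"y":0,"z":0.1,"turn":0},{"x":0,"y":0,"z":0.06,"turn":0},{"x":0,"y":0,"z":0,"turn":0},{"x":0,"y":0,"z":0,"turn":0}], hand=1)

```text
time_s: 12.37
tool_pos: [0.6139, 0.1688, 0.0937]
ee_rot: [0.0, 0.992, -0.125, 0.0]
force: [0.5, -0.6, -1.5]
finger_gap: 0.0575
```

```bash
python3 - <<'E'
from h import *
plan(.6138,.1688,.0916,-14.4)
c=shot('side');cv2.imwrite('pics/s6.png',cv2.resize(c['img'][180:280,220:320,::-1],None,fx=6,fy=6,interpolation=2))
E
```

```text
tcp [0.6139 0.1688 0.0937] yaw -14.42 gap 0.0575 F [ 0.5 -0.6 -1.5] t 12.37 j6 1.89 tilt [ 0. -0.]
translate first: units [-0.01  0.    0.08] turn units -0.0
turn first then units [-0.01  0.    0.08]
```

View pics/s6.png

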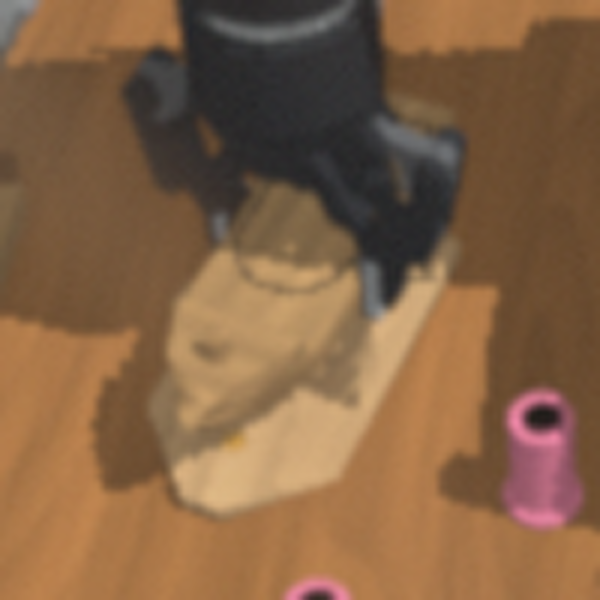

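>>> carry_out(moves=[{"x":0,"y":0,"z":0.04,"turn":0},{"x":0,"y":0,"z":0.04,"turn":0},{"x":0,"y":0,"z":0,"turn":0},{"x":0,"y":0,"z":0,"turn":0},{"x":0,"y":0,"z":0,"turn":0},{"x":0,"y":0,"z":0,"turn":0},{"x":0,"y":0,"z":0,"turn":0},{"x":0,"y":0,"z":0,"turn":0},{"x":0,"y":0,"z":0,"turn":0},{"x":0,"y":0,"z":0,"turn":0}], hand=1)

```text
time_s: 13.25
tool_pos: [0.6139, 0.1688, 0.0917]
ee_rot: [0.0, 0.992, -0.125, 0.0]
force: [0.3, 0.7, -0.7]
finger_gap: 0.0575
```

>>> carry_out(moves=[{"x":0,"y":0,"z":0,"turn":0},{"x":0,"y":0,"z":0,"turn":0},{"x":0,"y":0,"z":0,"turn":0},{"x":0,"y":0,"z":0,"turn":0},{"x":0,"y":0,"z":0,"turn":0},{"x":0,"y":0,"z":0,"turn":0},{"x":0,"y":0,"z":0,"turn":0},{"x":0,"y":0,"z":0,"turn":0},{"x":0,"y":0,"z":0,"turn":0},{"x":0,"y":0,"z":0,"turn":0}], hand=-1)

```text
time_s: 14.08
tool_pos: [0.6139, 0.1688, 0.0916]
ee_rot: [0.0, 0.992, -0.125, 0.0]
force: [-0.4, 0.2, 0.1]
finger_gap: 0.0851
```

>>> carry_out(moves=[{"x":0,"y":0,"z":-0.5,"turn":0},{"x":0,"y":0,"z":-1,"turn":0},{"x":0,"y":0,"z":-1,"turn":0},{"x":0,"y":0,"z":-1,"turn":0},{"x":0,"y":0,"z":-1,"turn":0},{"x":0,"y":0,"z":-1,"turn":0},{"x":0,"y":0,"z":-1,"turn":0},{"x":0,"y":0,"z":-0.5,"turn":0},{"x":0,"y":0,"z":0,"turn":0},{"x":0,"y":0,"z":0,"turn":0}])

```text
time_s: 14.92
tool_pos: [0.6142, 0.1689, 0.267]
ee_rot: [-0.0, 0.992, -0.125, 0.001]
force: [-0.6, 0.4, -0.5]
finger_gap: 0.0853
```

```bash
python3 - <<'E'
from h import *
plan(.4579,-.3123,.25,0)
c=shot('side');cv2.imwrite('pics/s7.png',cv2.resize(c['img'][120:320,150:400,::-1],None,fx=3,fy=3))
c=shot('wrist');cv2.imwrite('pics/w7.png',c['img'][...,::-1])
c=shot('top');cv2.imwrite('pics/top7.png',c['img'][...,::-1])
E
```

```text
tcp [0.6142 0.1689 0.267 ] yaw -14.42 gap 0.0853 F [-0.6  0.4 -0.5] t 14.92 j6 1.89 tilt [ 0.001 -0.   ]
translate first: units [-1.26 20.2   0.67] turn units -3.6
turn first then units [-6.25 19.25  0.68]
```

View pics/s7.png

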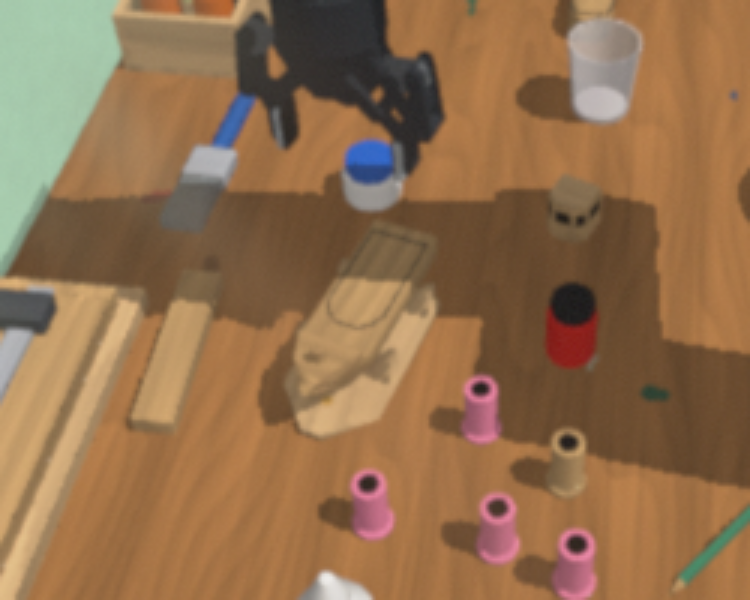

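View pics/top7.png

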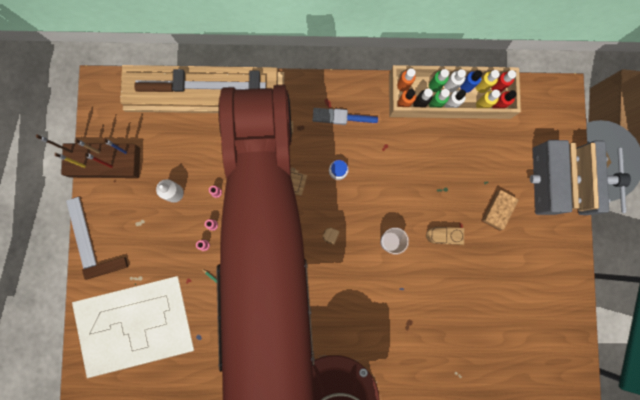

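The side view shows the hull down in the saddles, bow over the point. The top view now shows the deckhouse (447,236), wheelhouse (331,236) and cork block (501,209) in the open. Measuring.

```bash
python3 - <<'E'
from seg import *
c=load('top')
m,p=rep('dh',c,.457,-.312,.08,.02,.05)
rep('wh',c,.455,.014,.04,.036,.06)
cv2.imwrite('pics/t8.png',cv2.resize(c['img'][215:255,310:475,::-1],None,fx=4.8,fy=4.8,interpolation=2))
cv2.imwrite('pics/s8.png',cv2.resize(load('side')['img'][165:215,315:365,::-1],None,fx=8,fy=8,interpolation=2))
E
```

```text
dh 566 mean [ 0.4577 -0.3132  0.0297] rect 457.9 -311.8 103.2 46.4 87.3 pca 87.5
wh 179 mean [0.4548 0.0137 0.0429] rect 455.3 14.6 37.6 39.8 68.9 pca 164.4
```

View pics/t8.png

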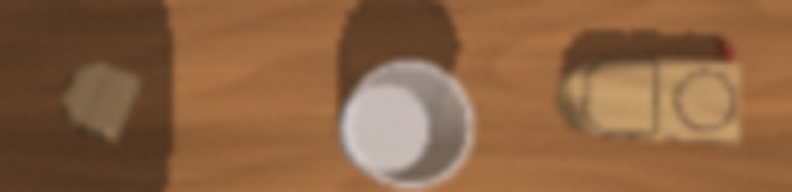

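View pics/w7.png

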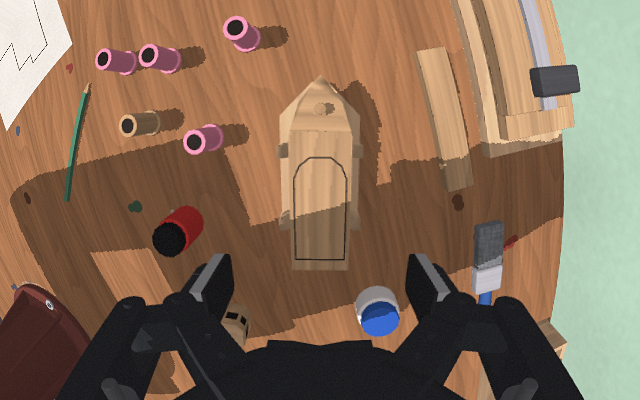

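View pics/s8.png

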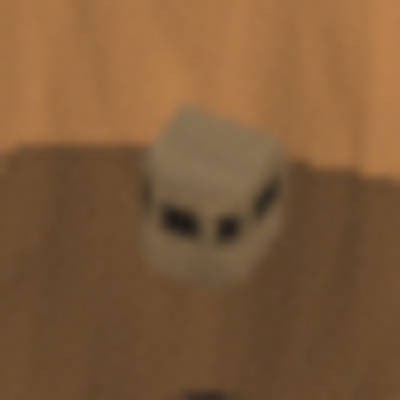

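The wrist view shows the hull sitting symmetrically in its saddles, outline at (320,210). Moving over to the deckhouse.

>>> carry_out(moves=[{"x":-0.06,"y":1,"z":0,"turn":0},{"x":-0.06,"y":1,"z":0,"turn":0},{"x":-0.06,"y":1,"z":0,"turn":0},{"x":-0.06,"y":1,"z":0,"turn":0},{"x":-0.06,"y":1,"z":0,"turn":0},{"x":-0.06,"y":1,"z":0,"turn":0},{"x":-0.06,"y":1,"z":0,"turn":0},{"x":-0.06,"y":1,"z":0,"turn":0},{"x":-0.06,"y":1,"z":0,"turn":0},{"x":-0.06,"y":1,"z":0,"turn":0}], hand=-1)

```text
time_s: 15.9
tool_pos: [0.5361, -0.0704, 0.2651]
ee_rot: [-0.0, 0.992, -0.125, -0.001]
force: [-0.3, -1.0, 0.0]
finger_gap: 0.0852
```

>>> carry_out(moves=[{"x":-0.06,"y":1,"z":0,"turn":0},{"x":-0.06,"y":1,"z":0,"turn":0},{"x":-0.06,"y":1,"z":0,"turn":0},{"x":-0.06,"y":1,"z":0,"turn":0},{"x":-0.06,"y":1,"z":0,"turn":0},{"x":-0.06,"y":1,"z":0,"turn":0},{"x":-0.06,"y":1,"z":0,"turn":0},{"x":-0.06,"y":1,"z":0,"turn":0},{"x":-0.06,"y":1,"z":0,"turn":0},{"x":-0.06,"y":1,"z":0,"turn":0}])

```text
time_s: 16.73
tool_pos: [0.4594, -0.3087, 0.2651]
ee_rot: [-0.001, 0.992, -0.126, -0.001]
force: [-0.4, -0.1, 0.3]
finger_gap: 0.0853
```

>>> carry_out(moves=[{"x":0,"y":0,"z":0,"turn":-0.95},{"x":0,"y":0,"z":0,"turn":-0.95},{"x":0,"y":0,"z":0,"turn":-0.95},{"x":0,"y":0,"z":0,"turn":0},{"x":0,"y":0,"z":0,"turn":0},{"x":0,"y":0,"z":0,"turn":0},{"x":0,"y":0,"z":0,"turn":0},{"x":0,"y":0,"z":0,"turn":0},{"x":0,"y":0,"z":0,"turn":0},{"x":0,"y":0,"z":0,"turn":0}])

```text
time_s: 17.57
tool_pos: [0.4604, -0.3079, 0.2667]
ee_rot: [0.0, 1.0, -0.026, 0.0]
force: [0.5, -0.5, 0.3]
finger_gap: 0.0854
```

```bash
cat >> h.py <<'E'
def wproj(c,p):
    q=rot(c['orientation']).T@(np.array(p)-c['origin']);th=np.arctan2(np.hypot(q[0],q[1]),q[2]);ph=np.arctan2(q[1],q[0]);f=c['K'][0,0]
    return c['K'][0,2]+f*th*np.cos(ph),c['K'][1,2]+f*th*np.sin(ph)
def overlay(c,im,ox,oy,yaw,pts):
    a=np.radians(yaw);e=np.array([np.cos(a),np.sin(a)]);n=np.array([-e[1],e[0]])
    for X,Y,Z in pts:
        u=wproj(c,np.r_[np.array([ox,oy])+e*X/1e3+n*Y/1e3,Z/1e3]);cv2.circle(im,(int(round(u[0])),int(round(u[1]))),2,(0,0,255),-1)
E
python3 - <<'E'
from h import *
plan(.458,-.312,.16,-2.6)
c=shot('wrist');im=c['img'][...,::-1].copy()
overlay(c,im,.458,-.312,87.4,[(-50,23,30),(-50,-23,30),(30,23,30),(30,-23,30),(50,0,30),(0,23,30),(0,-23,30)])
cv2.imwrite('pics/w8.png',im)
c=shot('top');cv2.imwrite('pics/t9.png',cv2.resize(c['img'][140:260,200:360,::-1],None,fx=5,fy=5,interpolation=2))
E
```

```text
tcp [ 0.4604 -0.3079  0.2667] yaw -3.03 gap 0.0854 F [ 0.5 -0.5  0.3] t 17.57 j6 0.8 tilt [ 0. -0.]
translate first: units [-0.09  0.17  4.27] turn units -0.11
turn first then units [-0.09  0.17  4.27]
```

View pics/w8.png

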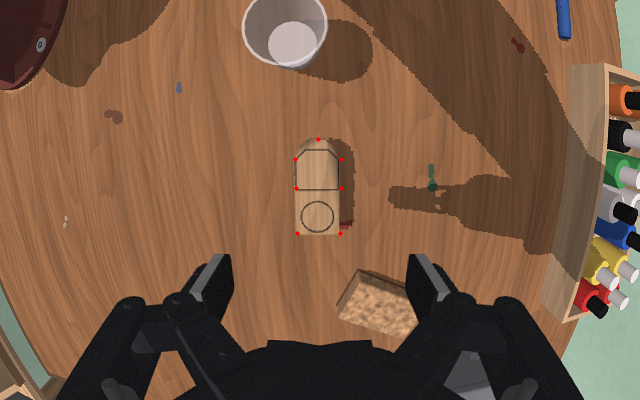

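View pics/t9.png

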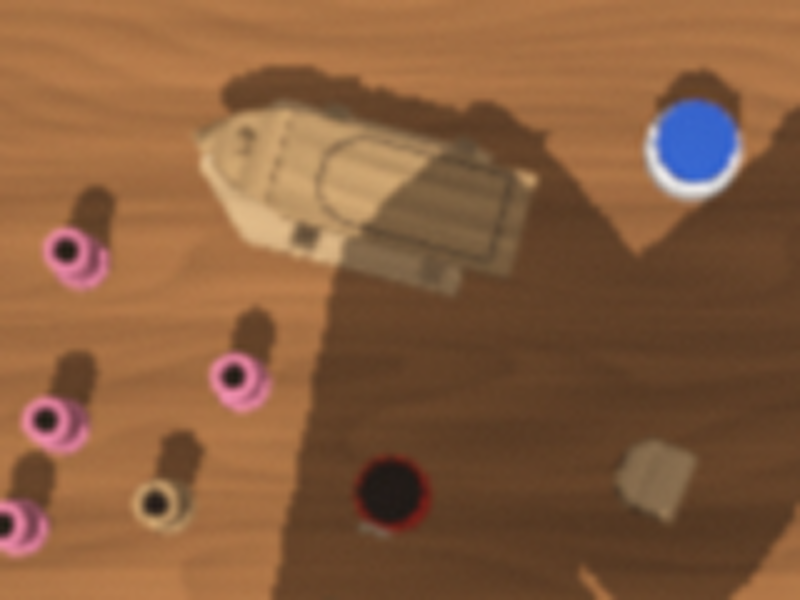

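The projected deckhouse corners match in the wrist view (around (318,185), round front up) to about 2 px. The top crop shows the hull seated with its bow over the point. Descending onto the deckhouse while I measure the hull.

>>> carry_out(moves=[{"x":-0.09,"y":0.17,"z":0.5,"turn":-0.1},{"x":0,"y":0,"z":1,"turn":0},{"x":0,"y":0,"z":1,"turn":0},{"x":0,"y":0,"z":1,"turn":0},{"x":0,"y":0,"z":1,"turn":0},{"x":0,"y":0,"z":1,"turn":0},{"x":0,"y":0,"z":0.9,"turn":0},{"x":0,"y":0,"z":0.7,"turn":0},{"x":0,"y":0,"z":0.5,"turn":0},{"x":0,"y":0,"z":0,"turn":0}], hand=-1)

```text
time_s: 18.5
tool_pos: [0.4563, -0.3107, 0.0731]
ee_rot: [-0.002, 1.0, -0.023, -0.002]
force: [-0.6, 0.7, -0.4]
finger_gap: 0.0854
```

```bash
python3 - <<'E'
from seg import *
plan(.458,-.312,.077,-2.6)
c=load('top')
rep('hull all',c,.615,.17,.14,.046,.09)
rep('deck',c,.615,.17,.14,.050,.061)
rep('wh',c,.455,.014,.04,.036,.06)
P=cloud(c)
a=np.radians(75.6);e=np.array([np.cos(a),np.sin(a)])
for X in (-80,-60,-30,0,30,45):
  w=np.array([.615,.1736])+e*X/1e3; m=np.hypot(P[...,0]-w[0],P[...,1]-w[1])<.01; print(X,P[m][:,2].mean().round(4))
E
```

```text
tcp [ 0.4563 -0.3107  0.0731] yaw -2.62 gap 0.0854 F [-0.6  0.7 -0.4] t 18.5 j6 0.78 tilt [-0.003  0.003]
translate first: units [ 0.07  0.05 -0.16] turn units -0.01
turn first then units [ 0.07  0.05 -0.15]
hull all 1347 mean [0.61   0.1743 0.0568] rect 581.8 171.8 155.9 184.5 5.2 pca 83.1
deck 1075 mean [0.6076 0.1614 0.0555] rect 580.7 171.2 154.5 181.4 3.3 pca 88.2
wh 180 mean [0.4552 0.0138 0.0428] rect 456.1 14.7 37.7 39.9 67.0 pca 136.4
-80 0.048
-60 0.0557
-30 0.0562
0 0.0558
30 0.0551
45 0.0566
```

>>> carry_out(moves=[{"x":0,"y":0,"z":0,"turn":0},{"x":0,"y":0,"z":0,"turn":0},{"x":0,"y":0,"z":0,"turn":0},{"x":0,"y":0,"z":0,"turn":0},{"x":0,"y":0,"z":0,"turn":0},{"x":0,"y":0,"z":0,"turn":0},{"x":0,"y":0,"z":0,"turn":0},{"x":0,"y":0,"z":0,"turn":0},{"x":0,"y":0,"z":0,"turn":0},{"x":0,"y":0,"z":0,"turn":0}], hand=1)

```text
time_s: 19.33
tool_pos: [0.4587, -0.3129, 0.0783]
ee_rot: [0.001, 1.0, -0.023, 0.001]
force: [1.0, -0.0, 6.0]
finger_gap: 0.0448
```

```bash
python3 - <<'E'
from seg import *
plan(.458,-.312,.077,-2.6)
c=load('top');P=cloud(c)
a=np.radians(75.6);e=np.array([np.cos(a),np.sin(a)]);n=np.array([-e[1],e[0]])
q=P[...,:2]-np.array([.615,.1736]);A=q@e;B=q@n
m=(abs(A)<.13)&(abs(B)<.04)&(P[...,2]>.046)
w=np.stack([A[m],B[m]],1).astype(np.float32)*1000
print(cv2.minAreaRect(w), w.min(0),w.max(0))
d=(abs(A+.02)<.06)&(abs(B)<.04)&(P[...,2]>.046)
for x0 in range(-80,45,20):
  k=d&(A>x0/1e3)&(A<(x0+20)/1e3)
  if k.sum(): print(x0+10,(B[k].min()+B[k].max())/2*1e3,(B[k].max()-B[k].min())*1e3)
E
```

```text
tcp [ 0.4587 -0.3129  0.0783] yaw -2.61 gap 0.0448 F [ 1. -0.  6.] t 19.33 j6 0.78 tilt [ 0.002 -0.002]
translate first: units [-0.03 -0.04  0.05] turn units -0.0
turn first then units [-0.03 -0.04  0.05]
((5.940086364746094, 5.125768661499023), (187.52734375, 69.8821029663086), 0.36078253388404846) [-87.709366 -30.304916] [99.74792  39.732735]
-70 -0.610439923265151 59.3889521581315
-50 5.048220516619597 69.36903036044926
-30 -0.6130325606003504 57.86990658126289
-10 -0.27728176789459413 57.13700790462446
10 -0.5866598957508206 58.14894053893031
30 -0.43713344970654383 58.361023156500266
```

>>> carry_out(moves=[{"x":0,"y":0,"z":-0.3,"turn":0},{"x":0,"y":0,"z":-0.6,"turn":0},{"x":0,"y":0,"z":-0.8,"turn":0},{"x":0,"y":0,"z":-0.9,"turn":0},{"x":0,"y":0,"z":-0.9,"turn":0},{"x":0,"y":0,"z":-0.9,"turn":0},{"x":0,"y":0,"z":-0.8,"turn":0},{"x":0,"y":0,"z":-0.5,"turn":0},{"x":0,"y":0,"z":-0.3,"turn":0},{"x":0,"y":0,"z":0,"turn":0}], hand=1)

```text
time_s: 20.17
tool_pos: [0.4583, -0.3126, 0.2284]
ee_rot: [0.001, 1.0, -0.023, 0.001]
force: [0.3, -0.6, -0.9]
finger_gap: 0.0447
```

```bash
python3 - <<'E'
from h import *
plan(.609,.1484,.23,-14.3)
c=shot('wrist');cv2.imwrite('pics/w9.png',c['img'][...,::-1])
E
```

```text
tcp [ 0.4583 -0.3126  0.2284] yaw -2.62 gap 0.0447 F [ 0.3 -0.6 -0.9] t 20.17 j6 0.78 tilt [ 0.002 -0.002]
translate first: units [  5.18 -18.69  -0.09] turn units 2.92
turn first then units [  1.29 -19.36  -0.07]
```

View pics/w9.png

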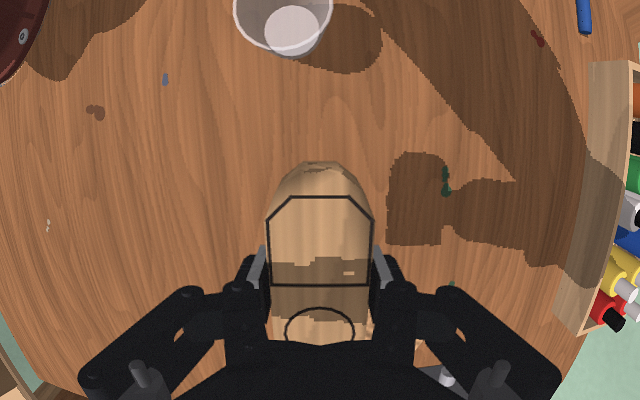

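The deckhouse is held level and centred, front up at (320,165). Carrying it to the hull.

>>> carry_out(moves=[{"x":0.2,"y":-0.7,"z":0,"turn":0},{"x":0.26,"y":-0.95,"z":0,"turn":0},{"x":0.26,"y":-0.95,"z":0,"turn":0},{"x":0.26,"y":-0.95,"z":0,"turn":0},{"x":0.26,"y":-0.95,"z":0,"turn":0},{"x":0.26,"y":-0.95,"z":0,"turn":0},{"x":0.26,"y":-0.95,"z":0,"turn":0},{"x":0.26,"y":-0.95,"z":0,"turn":0},{"x":0.26,"y":-0.95,"z":0,"turn":0},{"x":0.26,"y":-0.95,"z":0,"turn":0}], hand=1)

```text
time_s: 21.05
tool_pos: [0.5314, -0.0825, 0.2248]
ee_rot: [-0.0, 1.0, -0.023, -0.001]
force: [0.0, -0.4, -1.6]
finger_gap: 0.0451
```

>>> carry_out(moves=[{"x":0.26,"y":-0.95,"z":0,"turn":0},{"x":0.26,"y":-0.95,"z":0,"turn":0},{"x":0.26,"y":-0.95,"z":0,"turn":0},{"x":0.26,"y":-0.95,"z":0,"turn":0},{"x":0.26,"y":-0.95,"z":0,"turn":0},{"x":0.26,"y":-0.95,"z":0,"turn":0},{"x":0.26,"y":-0.95,"z":0,"turn":0},{"x":0.26,"y":-0.95,"z":0,"turn":0},{"x":0.26,"y":-0.95,"z":0,"turn":0},{"x":0.26,"y":-0.85,"z":0,"turn":0}])

```text
time_s: 21.88
tool_pos: [0.607, 0.1493, 0.2245]
ee_rot: [0.0, 1.0, -0.023, -0.001]
force: [0.0, 0.3, -1.3]
finger_gap: 0.0447
```

>>> carry_out(moves=[{"x":0,"y":0,"z":0,"turn":0.7},{"x":0,"y":0,"z":0,"turn":0.8},{"x":0,"y":0,"z":0,"turn":0.8},{"x":0,"y":0,"z":0,"turn":0.62},{"x":0,"y":0,"z":0.5,"turn":0},{"x":0,"y":0,"z":0.8,"turn":0},{"x":0,"y":0,"z":0.5,"turn":0},{"x":0,"y":0,"z":0.2,"turn":0},{"x":0,"y":0,"z":0,"turn":0},{"x":0,"y":0,"z":0,"turn":0}])

```text
time_s: 22.72
tool_pos: [0.6073, 0.1478, 0.1762]
ee_rot: [0.0, 0.992, -0.124, -0.0]
force: [0.1, -0.2, 0.3]
finger_gap: 0.0451
```

```bash
python3 - <<'E'
from h import *
plan(.609,.1484,.155,-14.3)
c=shot('wrist');im=c['img'][...,::-1].copy()
overlay(c,im,.615,.1736,75.7,[(-90,29,56),(45,29,56),(45,-29,56),(100,0,65)])
cv2.imwrite('pics/w10.png',im)
c=shot('side');cv2.imwrite('pics/s10.png',cv2.resize(c['img'][160:280,200:340,::-1],None,fx=5,fy=5,interpolation=2))
E
```

```text
tcp [0.6073 0.1478 0.1762] yaw -14.27 gap 0.0451 F [ 0.1 -0.2  0.3] t 22.72 j6 1.85 tilt [-0.001 -0.   ]
translate first: units [ 0.06 -0.04  0.85] turn units 0.01
turn first then units [ 0.06 -0.04  0.85]
```

View pics/w10.png

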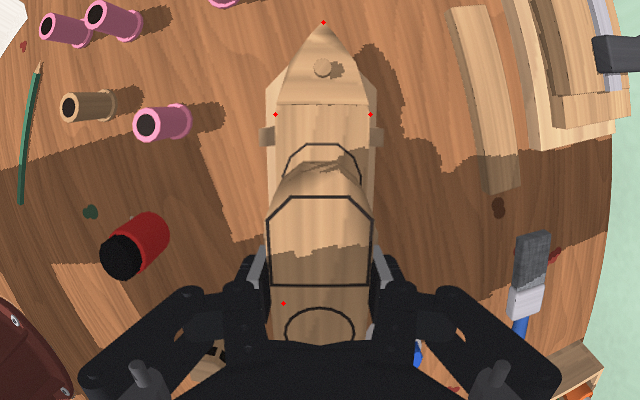

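View pics/s10.png

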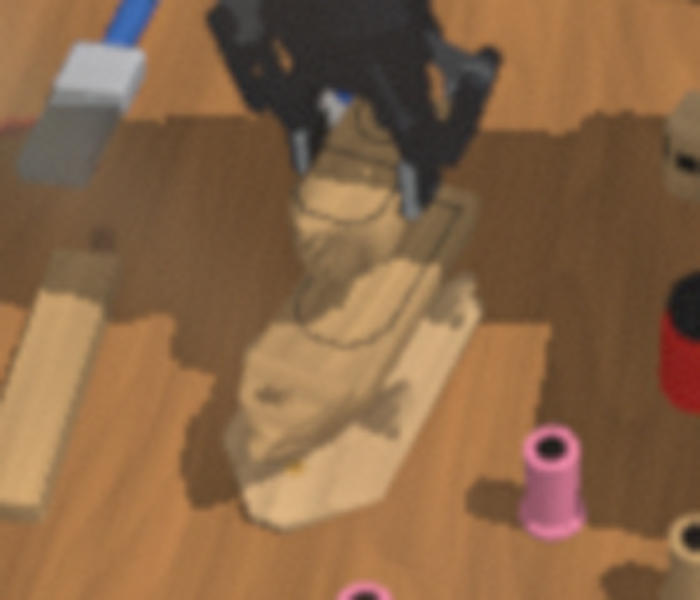

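Wrist view: the deckhouse sits in line over its outline (arc at (320,150)). The projected hull points are within about 2 px at the hull edges. Lowering.

>>> carry_out(moves=[{"x":0.06,"y":-0.04,"z":0.1,"turn":0},{"x":0,"y":0,"z":0.3,"turn":0},{"x":0,"y":0,"z":0.4,"turn":0},{"x":0,"y":0,"z":0.3,"turn":0},{"x":0,"y":0,"z":0.2,"turn":0},{"x":0,"y":0,"z":0.15,"turn":0},{"x":0,"y":0,"z":0.1,"turn":0},{"x":0,"y":0,"z":0.05,"turn":0},{"x":0,"y":0,"z":0.05,"turn":0},{"x":0,"y":0,"z":0,"turn":0}], hand=1)

```text
time_s: 23.65
tool_pos: [0.6093, 0.1484, 0.1354]
ee_rot: [0.0, 0.992, -0.124, 0.0]
force: [0.4, -0.1, -0.9]
finger_gap: 0.0448
```

```bash
python3 - <<'E'
from h import *
plan(.609,.1484,.1343,-14.3)
c=shot('wrist');im=c['img'][...,::-1].copy()
cv2.imwrite('pics/w11.png',im)
c=shot('side');cv2.imwrite('pics/s11.png',cv2.resize(c['img'][160:280,200:340,::-1],None,fx=5,fy=5,interpolation=2))
E
```

```text
tcp [0.6093 0.1484 0.1354] yaw -14.3 gap 0.0448 F [ 0.4 -0.1 -0.9] t 23.65 j6 1.85 tilt [ 0. -0.]
translate first: units [-0.01  0.    0.04] turn units 0.0
turn first then units [-0.01  0.    0.04]
```

View pics/w11.png

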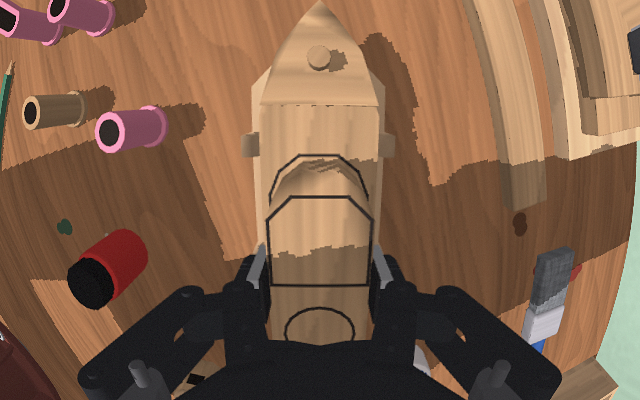

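View pics/s11.png

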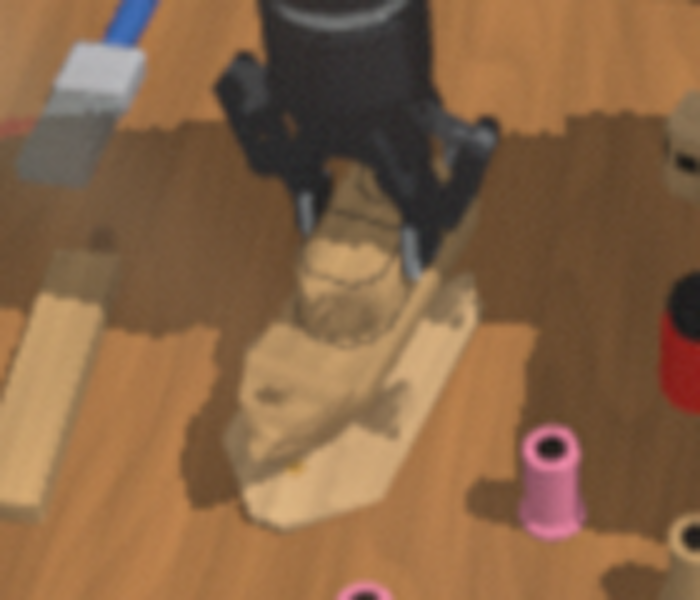

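The deckhouse front edge (v≈160) sits just inside the outline arc (v≈155), and the sides are symmetric. Setting it down and releasing.

>>> carry_out(moves=[{"x":0,"y":-0.04,"z":0.04,"turn":0},{"x":0,"y":0,"z":0,"turn":0},{"x":0,"y":0,"z":0,"turn":0},{"x":0,"y":0,"z":0,"turn":0},{"x":0,"y":0,"z":0,"turn":0},{"x":0,"y":0,"z":0,"turn":0},{"x":0,"y":0,"z":0,"turn":0},{"x":0,"y":0,"z":0,"turn":0},{"x":0,"y":0,"z":0,"turn":0},{"x":0,"y":0,"z":0,"turn":0}], hand=1)

```text
time_s: 24.58
tool_pos: [0.6095, 0.1494, 0.1344]
ee_rot: [0.0, 0.992, -0.124, 0.0]
force: [-0.2, 1.0, 0.3]
finger_gap: 0.0448
```

>>> carry_out(moves=[{"x":0,"y":0,"z":0,"turn":0},{"x":0,"y":0,"z":0,"turn":0},{"x":0,"y":0,"z":0,"turn":0},{"x":0,"y":0,"z":0,"turn":0},{"x":0,"y":0,"z":0,"turn":0},{"x":0,"y":0,"z":0,"turn":0},{"x":0,"y":0,"z":0,"turn":0},{"x":0,"y":0,"z":0,"turn":0},{"x":0,"y":0,"z":0,"turn":0},{"x":0,"y":0,"z":0,"turn":0}], hand=-1)

```text
time_s: 25.42
tool_pos: [0.6095, 0.1493, 0.1344]
ee_rot: [0.0, 0.992, -0.124, -0.0]
force: [0.9, -0.4, -0.2]
finger_gap: 0.0854
```

>>> carry_out(moves=[{"x":0,"y":0,"z":-0.5,"turn":0},{"x":0,"y":0,"z":-1,"turn":0},{"x":0,"y":0,"z":-1,"turn":0},{"x":0,"y":0,"z":-1,"turn":0},{"x":0,"y":0,"z":-1,"turn":0},{"x":0,"y":0,"z":-0.5,"turn":0},{"x":0,"y":0,"z":0,"turn":0},{"x":0,"y":0,"z":0,"turn":0},{"x":0,"y":0,"z":0,"turn":0},{"x":0,"y":0,"z":0,"turn":0}])

```text
time_s: 26.25
tool_pos: [0.6088, 0.1494, 0.2574]
ee_rot: [0.0, 0.992, -0.124, -0.001]
force: [0.4, 0.2, -0.3]
finger_gap: 0.0852
```

```bash
python3 - <<'E'
from h import *
plan(.456,.0145,.26,-21)
c=shot('wrist');im=c['img'][...,::-1].copy()
overlay(c,im,.6085,.1484,75.7,[(-50,23,86),(-50,-23,86),(30,23,86),(30,-23,86),(50,0,86)])
cv2.imwrite('pics/w12.png',im)
E
```

```text
tcp [0.6088 0.1494 0.2574] yaw -14.3 gap 0.0852 F [ 0.4  0.2 -0.3] t 26.25 j6 1.85 tilt [-0.003 -0.   ]
translate first: units [-4.59  6.74 -0.09] turn units 1.68
turn first then units [-3.77  7.23 -0.1 ]
```

View pics/w12.png

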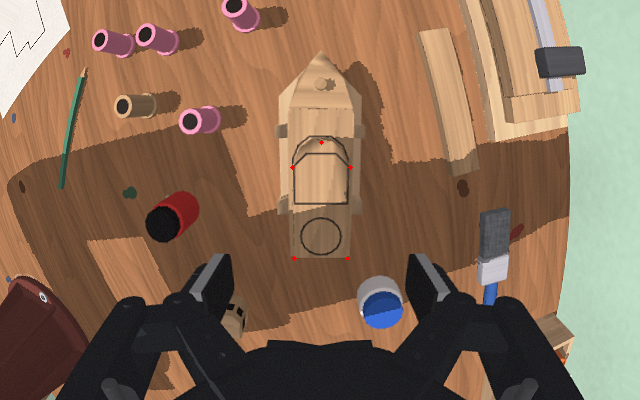

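The deckhouse lies in its outline, with the projected corners on its roof corners ((293,258), (348,258), (322,142)). Next, over to the wheelhouse.

>>> carry_out(moves=[{"x":-0.57,"y":0.84,"z":0,"turn":0},{"x":-0.57,"y":0.84,"z":0,"turn":0},{"x":-0.57,"y":0.84,"z":0,"turn":0},{"x":-0.57,"y":0.84,"z":0,"turn":0},{"x":-0.57,"y":0.84,"z":0,"turn":0},{"x":-0.57,"y":0.84,"z":0,"turn":0},{"x":-0.57,"y":0.84,"z":0,"turn":0},{"x":-0.57,"y":0.84,"z":0,"turn":0},{"x":0,"y":0,"z":0,"turn":0.8},{"x":0,"y":0,"z":0,"turn":0.8}], hand=-1)

```text
time_s: 27.13
tool_pos: [0.4566, 0.014, 0.2587]
ee_rot: [0.0, 0.983, -0.182, -0.0]
force: [0.4, -0.2, -0.1]
finger_gap: 0.0851
```

```bash
python3 - <<'E'
from seg import *
plan(.456,.0145,.16,-21)
c=shot('wrist');im=c['img'][...,::-1].copy();raw=im.copy()
overlay(c,im,.4557,.0146,69,[(-19,20,40),(-19,-20,40),(19,10,40),(19,-10,40),(9,20,40),(9,-20,40)])
cv2.imwrite('pics/w13.png',np.hstack([cv2.resize(a[100:300,240:400],None,fx=2.5,fy=2.5) for a in (raw,im)]))
t=shot('top')
cv2.imwrite('pics/t13.png',cv2.resize(t['img'][140:260,190:350,::-1],None,fx=5,fy=5,interpolation=2))
P=cloud(t)
a=np.radians(75.7);e=np.array([np.cos(a),np.sin(a)]);n=np.array([-e[1],e[0]])
q=P[...,:2]-np.array([.6085,.1484]);A=q@e;B=q@n
m=(abs(A)<.08)&(abs(B)<.04)&(P[...,2]>.075)&(P[...,2]<.1)
w=np.stack([A[m],B[m]],1).astype(np.float32)*1000;print(cv2.minAreaRect(w),P[m][:,2].mean())
E
```

```text
tcp [0.4566 0.014  0.2587] yaw -20.94 gap 0.0851 F [ 0.4 -0.2 -0.1] t 27.13 j6 1.68 tilt [-0.001 -0.   ]
translate first: units [-0.03 -0.01  3.95] turn units 0.02
turn first then units [-0.03 -0.01  3.95]
((1.755645751953125, -0.8482475280761719), (99.88432312011719, 47.59469223022461), 0.4532814025878906) 0.08534488347482345
```

View pics/w13.png

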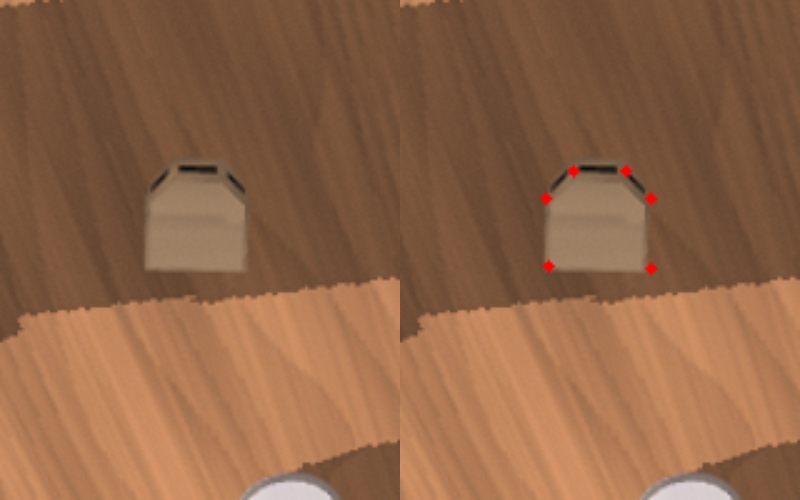

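View pics/t13.png

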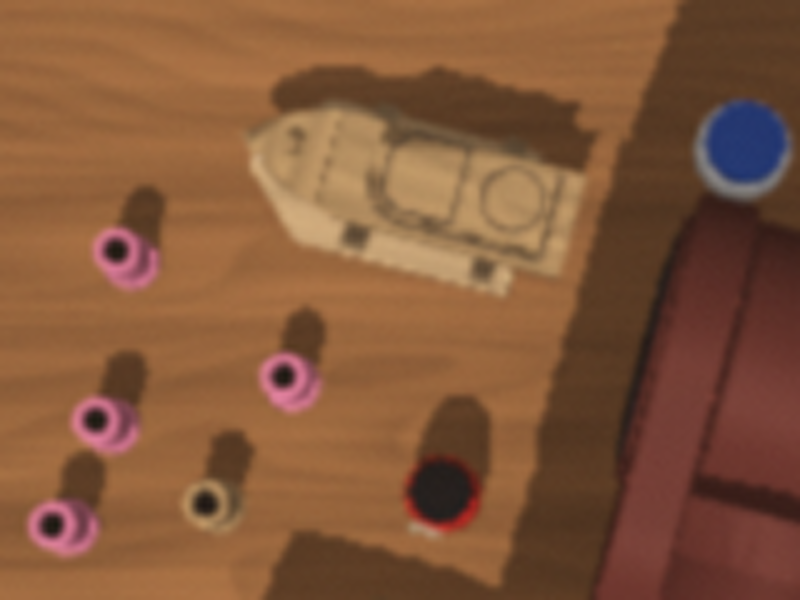

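The wheelhouse's bevelled corners and windows point up in the wrist crop ((150,185) to (240,185)), which gives yaw 69°, and the overlay fits to about 1 mm. The top crop shows the deckhouse at about 2 mm from nominal. Descending to grip 5 mm behind the wheelhouse's centre, clear of the bevels.

>>> carry_out(moves=[{"x":-0.06,"y":0.2,"z":0.6,"turn":0},{"x":0,"y":0,"z":1,"turn":0},{"x":0,"y":0,"z":1,"turn":0},{"x":0,"y":0,"z":1,"turn":0},{"x":0,"y":0,"z":1,"turn":0},{"x":0,"y":0,"z":1,"turn":0},{"x":0,"y":0,"z":0.8,"turn":0},{"x":0,"y":0,"z":0.5,"turn":0},{"x":0,"y":0,"z":0.17,"turn":0},{"x":0,"y":0,"z":0,"turn":0}], hand=-1)

```text
time_s: 28.07
tool_pos: [0.4534, 0.011, 0.0812]
ee_rot: [-0.0, 0.984, -0.179, -0.001]
force: [-0.6, -0.7, 0.3]
finger_gap: 0.0854
```

>>> carry_out(moves=[{"x":0,"y":0,"z":0,"turn":0},{"x":0,"y":0,"z":0,"turn":0},{"x":0,"y":0,"z":0,"turn":0},{"x":0,"y":0,"z":0,"turn":0},{"x":0,"y":0,"z":0,"turn":0},{"x":0,"y":0,"z":0,"turn":0},{"x":0,"y":0,"z":0,"turn":0},{"x":0,"y":0,"z":0,"turn":0},{"x":0,"y":0,"z":0,"turn":0},{"x":0,"y":0,"z":0,"turn":0}], hand=1)

```text
time_s: 28.9
tool_pos: [0.4552, 0.0104, 0.0837]
ee_rot: [0.0, 0.984, -0.18, 0.001]
force: [-0.7, 0.1, 6.1]
finger_gap: 0.039
```

```bash
python3 - <<'E'
from h import *
plan(.4535,.0098,.082,-21)
c=shot('wrist');im=c['img'][...,::-1].copy()
cv2.imwrite('pics/w14.png',im)
E
```

```text
tcp [0.4552 0.0104 0.0837] yaw -20.69 gap 0.039 F [-0.7  0.1  6.1] t 28.9 j6 1.67 tilt [ 0.002 -0.001]
translate first: units [-0.05  0.04  0.07] turn units 0.08
turn first then units [-0.05  0.04  0.07]
```

View pics/w14.png

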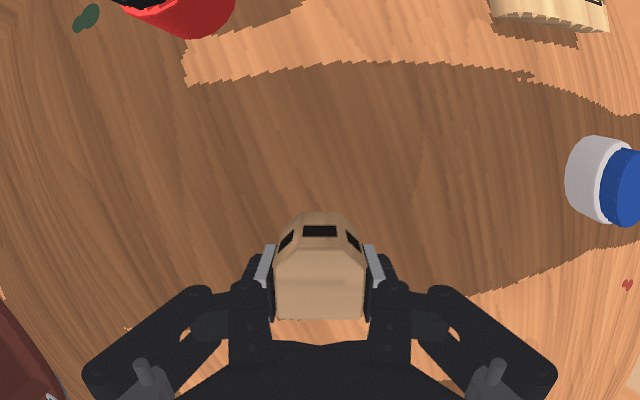

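The wheelhouse is held squarely, front windows up at (320,232). Lifting.

>>> carry_out(moves=[{"x":0,"y":0,"z":-0.3,"turn":0},{"x":0,"y":0,"z":-0.6,"turn":0},{"x":0,"y":0,"z":-0.8,"turn":0},{"x":0,"y":0,"z":-0.9,"turn":0},{"x":0,"y":0,"z":-0.9,"turn":0},{"x":0,"y":0,"z":-0.9,"turn":0},{"x":0,"y":0,"z":-0.8,"turn":0},{"x":0,"y":0,"z":-0.6,"turn":0},{"x":0,"y":0,"z":-0.3,"turn":0},{"x":0,"y":0,"z":0,"turn":0}], hand=1)

```text
time_s: 29.78
tool_pos: [0.455, 0.0104, 0.237]
ee_rot: [0.0, 0.984, -0.18, 0.001]
force: [0.1, -0.4, -1.1]
finger_gap: 0.0391
```

```bash
python3 - <<'E'
from h import *
plan(.6132,.1642,.24,-14)
E
```

```text
tcp [0.455  0.0104 0.237 ] yaw -20.69 gap 0.0391 F [ 0.1 -0.4 -1.1] t 29.78 j6 1.67 tilt [ 0.003 -0.001]
translate first: units [ 3.75 -7.99 -0.11] turn units -1.67
turn first then units [ 4.65 -7.5  -0.12]
```

>>> carry_out(moves=[{"x":0.42,"y":-0.89,"z":0,"turn":0},{"x":0.42,"y":-0.89,"z":0,"turn":0},{"x":0.42,"y":-0.89,"z":0,"turn":0},{"x":0.42,"y":-0.89,"z":0,"turn":0},{"x":0.42,"y":-0.89,"z":0,"turn":0},{"x":0.42,"y":-0.89,"z":0,"turn":0},{"x":0.42,"y":-0.89,"z":0,"turn":0},{"x":0.42,"y":-0.89,"z":0,"turn":0},{"x":0.4,"y":-0.87,"z":0,"turn":0},{"x":0,"y":0,"z":0,"turn":-0.67}], hand=1)

```text
time_s: 30.62
tool_pos: [0.614, 0.1665, 0.2323]
ee_rot: [-0.0, 0.988, -0.156, -0.001]
force: [-0.2, 0.3, 0.7]
finger_gap: 0.0391
```

>>> carry_out(moves=[{"x":0,"y":0,"z":0,"turn":-0.6},{"x":0,"y":0,"z":0,"turn":-0.4},{"x":0,"y":0,"z":0.4,"turn":0},{"x":0,"y":0,"z":0.6,"turn":0},{"x":0,"y":0,"z":0.6,"turn":0},{"x":0,"y":0,"z":0.3,"turn":0},{"x":0,"y":0,"z":0,"turn":0},{"x":0,"y":0,"z":0,"turn":0},{"x":0,"y":0,"z":0,"turn":0},{"x":0,"y":0,"z":0,"turn":0}])

```text
time_s: 31.45
tool_pos: [0.6133, 0.1642, 0.1886]
ee_rot: [-0.0, 0.993, -0.122, 0.001]
force: [0.3, -0.8, -0.4]
finger_gap: 0.0394
```

```bash
python3 - <<'E'
from h import *
plan(.6132,.1642,.1697,-14)
c=shot('wrist');im=c['img'][...,::-1].copy()
cv2.imwrite('pics/w15.png',im)
c=shot('side');cv2.imwrite('pics/s15.png',cv2.resize(c['img'][150:280,200:340,::-1],None,fx=4.6,fy=4.6,interpolation=2))
E
```

```text
tcp [0.6133 0.1642 0.1886] yaw -14.03 gap 0.0394 F [ 0.3 -0.8 -0.4] t 31.45 j6 1.87 tilt [ 0.001 -0.   ]
translate first: units [-0.01  0.    0.76] turn units -0.01
turn first then units [-0.    0.    0.76]
```

View pics/w15.png

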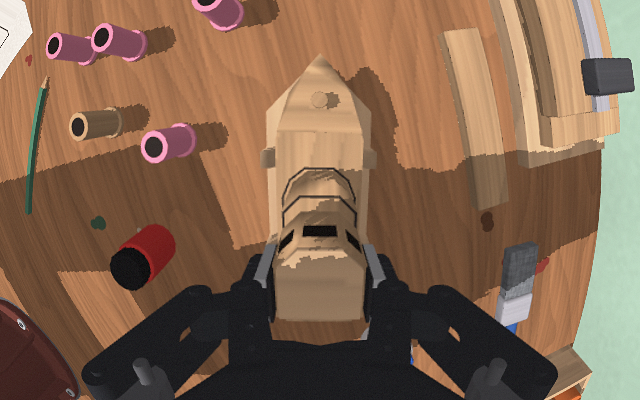

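View pics/s15.png

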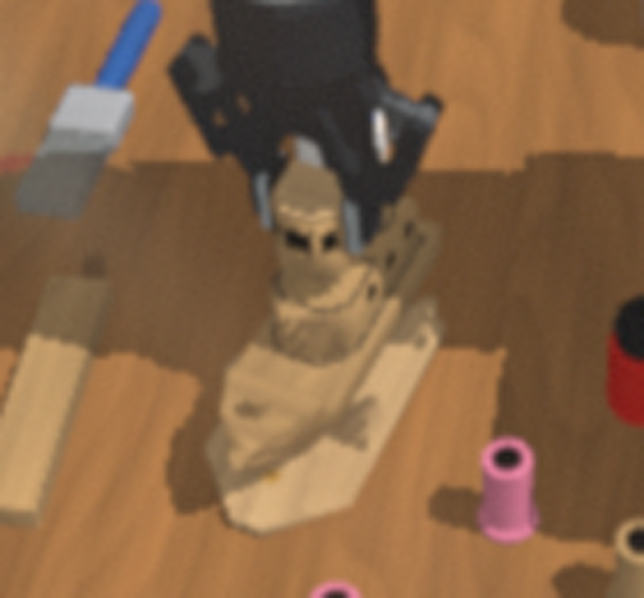

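The wheelhouse is over the front outline, in line with the boat in both views (outline corner visible at about (320,200)). Lowering.

>>> carry_out(moves=[{"x":0,"y":0,"z":0.1,"turn":0},{"x":0,"y":0,"z":0.2,"turn":0},{"x":0,"y":0,"z":0.15,"turn":0},{"x":0,"y":0,"z":0.1,"turn":0},{"x":0,"y":0,"z":0.1,"turn":0},{"x":0,"y":0,"z":0.05,"turn":0},{"x":0,"y":0,"z":0.04,"turn":0},{"x":0,"y":0,"z":0,"turn":0},{"x":0,"y":0,"z":0,"turn":0},{"x":0,"y":0,"z":0,"turn":0}], hand=1)

```text
time_s: 32.38
tool_pos: [0.6129, 0.1642, 0.1698]
ee_rot: [0.0, 0.993, -0.122, 0.0]
force: [-3.2, -0.9, 5.9]
finger_gap: 0.0392
```

```bash
python3 - <<'E'
from h import *
plan(.6132,.1642,.1697,-14)
c=shot('wrist');im=c['img'][...,::-1].copy()
cv2.imwrite('pics/w16.png',im[100:360,200:440].repeat(2,0).repeat(2,1))
E
```

```text
tcp [0.6129 0.1642 0.1698] yaw -14.01 gap 0.0392 F [-3.2 -0.9  5.9] t 32.38 j6 1.87 tilt [ 0. -0.]
translate first: units [ 0.01 -0.    0.  ] turn units -0.0
turn first then units [ 0.01 -0.    0.  ]
```

View pics/w16.png

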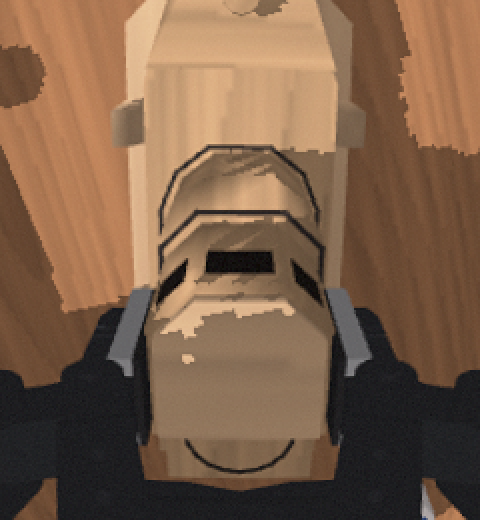

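It is in contact (about 6 N), with the wheelhouse front just inside the outline. Releasing.

>>> carry_out(moves=[{"x":0,"y":0,"z":0,"turn":0},{"x":0,"y":0,"z":0,"turn":0},{"x":0,"y":0,"z":0,"turn":0},{"x":0,"y":0,"z":0,"turn":0},{"x":0,"y":0,"z":0,"turn":0},{"x":0,"y":0,"z":0,"turn":0},{"x":0,"y":0,"z":0,"turn":0},{"x":0,"y":0,"z":0,"turn":0},{"x":0,"y":0,"z":0,"turn":0},{"x":0,"y":0,"z":0,"turn":0}], hand=-1)

```text
time_s: 33.27
tool_pos: [0.6129, 0.1642, 0.1691]
ee_rot: [0.0, 0.993, -0.122, 0.0]
force: [-0.0, 0.5, 0.2]
finger_gap: 0.0853
```

>>> carry_out(moves=[{"x":0,"y":0,"z":-0.5,"turn":0},{"x":0,"y":0,"z":-0.9,"turn":0},{"x":0,"y":0,"z":-0.9,"turn":0},{"x":0,"y":0,"z":-0.9,"turn":0},{"x":0,"y":0,"z":-0.9,"turn":0},{"x":0,"y":0,"z":-0.4,"turn":0},{"x":0,"y":0,"z":0,"turn":0},{"x":0,"y":0,"z":0,"turn":0},{"x":0,"y":0,"z":0,"turn":0},{"x":0,"y":0,"z":0,"turn":0}])

```text
time_s: 34.1
tool_pos: [0.6123, 0.1642, 0.2798]
ee_rot: [0.0, 0.993, -0.122, -0.001]
force: [-0.5, -0.2, -0.1]
finger_gap: 0.0855
```

```bash
python3 - <<'E'
from h import *
plan(.44,.286,.26,-90)
plan(.44,.286,.26,0)
c=shot('wrist');im=c['img'][...,::-1].copy()
overlay(c,im,.6144,.169,76,[(-19,20,126),(-19,-20,126),(19,10,126),(19,-10,126),(9,20,126),(9,-20,126)])
overlay(c,im,.6098,.1499,76,[(-50,23,86),(-50,-23,86),(30,23,86),(30,-23,86),(50,0,86)])
cv2.imwrite('pics/w17.png',im)
E
```

```text
tcp [0.6123 0.1642 0.2798] yaw -14.02 gap 0.0855 F [-0.5 -0.2 -0.1] t 34.1 j6 1.87 tilt [-0.003 -0.   ]
translate first: units [-7.87 -3.06  0.81] turn units 19.0
turn first then units [-4.87  6.89  0.79]
tcp [0.6123 0.1642 0.2798] yaw -14.02 gap 0.0855 F [-0.5 -0.2 -0.1] t 34.1 j6 1.87 tilt [-0.003 -0.   ]
translate first: units [-7.87 -3.06  0.81] turn units -3.5
turn first then units [-6.89 -4.87  0.79]
```

View pics/w17.png

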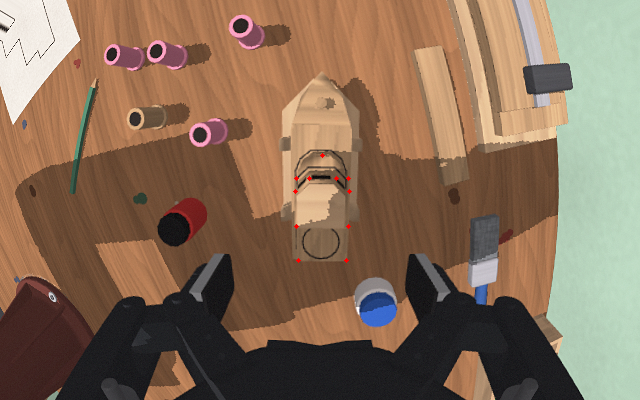

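The wheelhouse stands in the front outline and the projected corners agree within about 2 px. Now measuring the funnel and its pink neighbours on the earlier unobstructed top view.

```bash
python3 - <<'E'
from h import *
c=load('top');P=cloud(c)
hsv=cv2.cvtColor(c['img'],cv2.COLOR_RGB2HSV)
dark=((hsv[...,2]<70)).astype(np.uint8)
sub=np.zeros_like(dark);sub[175:260,190:262]=dark[175:260,190:262]
n,l,s,ce=cv2.connectedComponentsWithStats(sub)
for i in range(1,n):
    if s[i,4]>=4:
        p=ray(c,ce[i][0],ce[i][1],.052); print(ce[i].round(1),s[i,4],p.round(4),c['img'][int(ce[i][1]),int(ce[i][0])-5])
E
```

```text
[212.9 189.9] 8 [0.5765 0.3393 0.052 ] [165 109  69]
[246.1 214.9] 8 [0.508  0.2465 0.052 ] [163 105  79]
[208.9 223.7] 9 [0.483  0.3476 0.052 ] [151  97  64]
[230.5 240.4] 11 [0.4378 0.2875 0.052 ] [153 103  64]
[199.9 244.7] 9 [0.4255 0.3704 0.052 ] [135  89  55]
```

>>> carry_out(moves=[{"x":-0.98,"y":-0.38,"z":0,"turn":0},{"x":-0.98,"y":-0.38,"z":0,"turn":0},{"x":-0.98,"y":-0.38,"z":0,"turn":0},{"x":-0.98,"y":-0.38,"z":0,"turn":0},{"x":-0.98,"y":-0.38,"z":0,"turn":0},{"x":-0.98,"y":-0.38,"z":0,"turn":0},{"x":-0.98,"y":-0.38,"z":0,"turn":0},{"x":-0.98,"y":-0.38,"z":0,"turn":0},{"x":0,"y":0,"z":0,"turn":-0.9},{"x":0,"y":0,"z":0,"turn":-0.95}], hand=-1)

```text
time_s: 34.98
tool_pos: [0.4397, 0.2863, 0.281]
ee_rot: [0.0, 0.998, -0.055, -0.0]
force: [1.0, -1.0, 0.3]
finger_gap: 0.0855
```

>>> carry_out(moves=[{"x":0,"y":0,"z":0.5,"turn":-0.9},{"x":0,"y":0,"z":0.8,"turn":-1},{"x":0,"y":0,"z":0.8,"turn":-1},{"x":0,"y":0,"z":0.5,"turn":0},{"x":0,"y":0,"z":0.3,"turn":0},{"x":0,"y":0,"z":0,"turn":0},{"x":0,"y":0,"z":0,"turn":0},{"x":0,"y":0,"z":0,"turn":0},{"x":0,"y":0,"z":0,"turn":0},{"x":0,"y":0,"z":0,"turn":0}])

```text
time_s: 35.82
tool_pos: [0.4416, 0.2856, 0.21]
ee_rot: [-0.0, 0.999, 0.043, 0.001]
force: [0.8, -0.1, -0.4]
finger_gap: 0.0859
```

```bash
python3 - <<'E'
from h import *
plan(.4383,.2877,.085,5)
c=shot('wrist');im=c['img'][...,::-1].copy()
overlay(c,im,.4383,.2877,0,[(0,0,52),(12.5,0,52),(-12.5,0,52),(0,12.5,52),(0,-12.5,52)])
cv2.imwrite('pics/w18.png',im)
t=shot('top');cv2.imwrite('pics/t18.png',cv2.resize(t['img'][140:260,220:380,::-1],None,fx=5,fy=5,interpolation=2))
E
```

```text
tcp [0.4416 0.2856 0.21  ] yaw 4.96 gap 0.0859 F [ 0.8 -0.1 -0.4] t 35.82 j6 1.81 tilt [0.001 0.   ]
translate first: units [-0.13 -0.09  5.  ] turn units -0.01
turn first then units [-0.12 -0.1   5.  ]
```

View pics/w18.png

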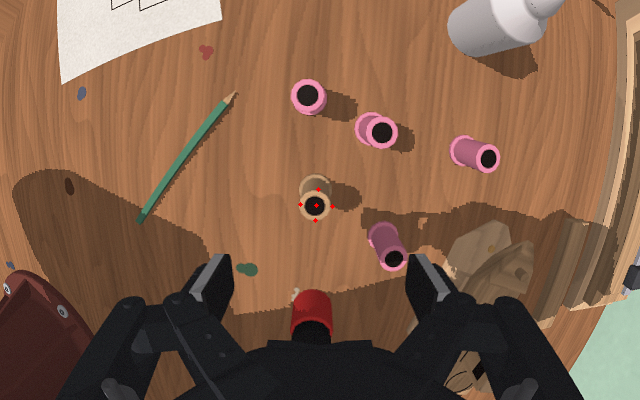

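View pics/t18.png

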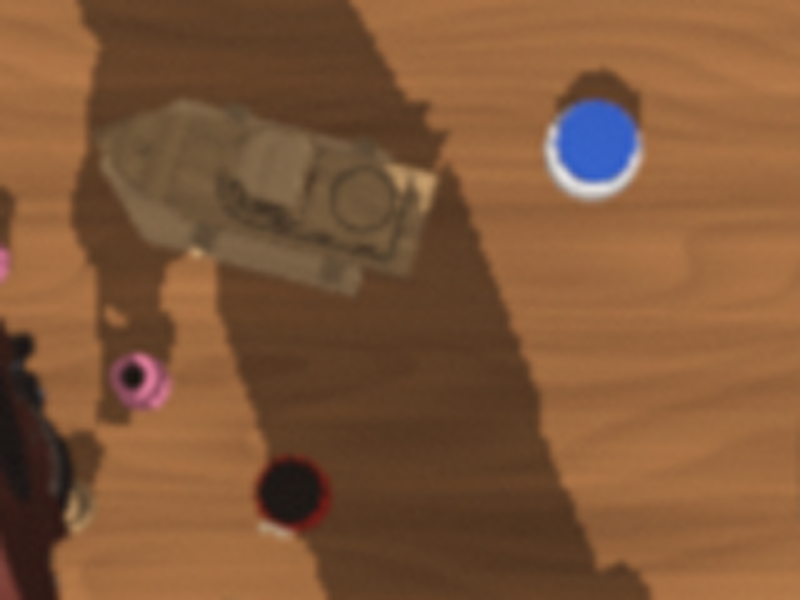

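The wood-coloured funnel is at (315,205) in the wrist view, the only one that isn't pink, and the projected rim fits. The jaw direction is clear of the pink ones ((308,97), (381,132), (387,245)). The wheelhouse stands in place in the top crop. Descending.

>>> carry_out(moves=[{"x":-0.13,"y":-0.09,"z":0,"turn":0},{"x":0,"y":0,"z":0.5,"turn":0},{"x":0,"y":0,"z":0.8,"turn":0},{"x":0,"y":0,"z":0.9,"turn":0},{"x":0,"y":0,"z":0.9,"turn":0},{"x":0,"y":0,"z":0.9,"turn":0},{"x":0,"y":0,"z":0.6,"turn":0},{"x":0,"y":0,"z":0.4,"turn":0},{"x":0,"y":0,"z":0,"turn":0},{"x":0,"y":0,"z":0,"turn":0}], hand=-1)

```text
time_s: 36.75
tool_pos: [0.4374, 0.2873, 0.0838]
ee_rot: [0.0, 0.999, 0.043, -0.0]
force: [-0.3, 0.3, -0.3]
finger_gap: 0.0854
```

>>> carry_out(moves=[{"x":0,"y":0,"z":0,"turn":0},{"x":0,"y":0,"z":0,"turn":0},{"x":0,"y":0,"z":0,"turn":0},{"x":0,"y":0,"z":0,"turn":0},{"x":0,"y":0,"z":0,"turn":0},{"x":0,"y":0,"z":0,"turn":0},{"x":0,"y":0,"z":0,"turn":0},{"x":0,"y":0,"z":0,"turn":0},{"x":0,"y":0,"z":0,"turn":0},{"x":0,"y":0,"z":0,"turn":0}], hand=1)

```text
time_s: 37.58
tool_pos: [0.4381, 0.2875, 0.0848]
ee_rot: [-0.0, 0.999, 0.043, 0.001]
force: [-1.6, -0.7, 5.7]
finger_gap: 0.0236
```

```bash
python3 - <<'E'
from h import *
plan(.4383,.2877,.085,5)
c=shot('wrist');im=c['img'][...,::-1].copy()
cv2.imwrite('pics/w19.png',im)
E
```

```text
tcp [0.4381 0.2875 0.0848] yaw 4.98 gap 0.0236 F [-1.6 -0.7  5.7] t 37.58 j6 1.81 tilt [0.001 0.   ]
translate first: units [ 0.01 -0.01 -0.01] turn units -0.0
turn first then units [ 0.01 -0.01 -0.01]
```

View pics/w19.png

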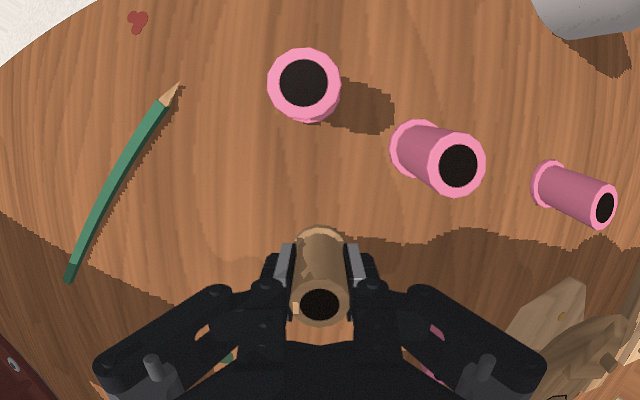

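The funnel is held upright between the pads at (320,290). Lifting.

>>> carry_out(moves=[{"x":0,"y":0,"z":-0.3,"turn":0},{"x":0,"y":0,"z":-0.6,"turn":0},{"x":0,"y":0,"z":-0.8,"turn":0},{"x":0,"y":0,"z":-0.9,"turn":0},{"x":0,"y":0,"z":-1,"turn":0},{"x":0,"y":0,"z":-1,"turn":0},{"x":0,"y":0,"z":-1,"turn":0},{"x":0,"y":0,"z":-0.8,"turn":0},{"x":0,"y":0,"z":-0.5,"turn":0},{"x":0,"y":0,"z":-0.1,"turn":0}], hand=1)

```text
time_s: 38.47
tool_pos: [0.4384, 0.2877, 0.2617]
ee_rot: [-0.0, 0.999, 0.043, 0.002]
force: [0.0, 0.4, -1.3]
finger_gap: 0.0234
```

```bash
python3 - <<'E'
from seg import *
plan(.6026,.1208,.26,-14)
c=shot('wrist');cv2.imwrite('pics/w20.png',c['img'][...,::-1])
P=cloud(load('top'));a=np.radians(76);e=np.array([np.cos(a),np.sin(a)]);n=np.array([-e[1],e[0]])
q=P[...,:2]-np.array([.6098,.1499]);A=q@e;B=q@n
m=(abs(A)<.08)&(abs(B)<.04)&(P[...,2]>.118)&(P[...,2]<.15)
w=np.stack([A[m],B[m]],1).astype(np.float32)*1000;print('wh',cv2.minAreaRect(w),P[m][:,2].mean())
m=(A>-.08)&(A<-.005)&(abs(B)<.04)&(P[...,2]>.075)&(P[...,2]<.1)
w=np.stack([A[m],B[m]],1)*1000;print('dh rear part',w.min(0),w.max(0),P[m][:,2].mean())
E
```

```text
tcp [0.4384 0.2877 0.2617] yaw 4.98 gap 0.0234 F [ 0.   0.4 -1.3] t 38.47 j6 1.81 tilt [0.003 0.001]
translate first: units [5.96 7.22 0.08] turn units 4.75
turn first then units [7.99 4.89 0.07]
wh ((18.64454460144043, 0.6686611175537109), (37.85667037963867, 40.065223693847656), 0.7297776341438293) 0.1281709086146861
dh rear part [-49.8748404  -23.12240888] [-5.20176844 23.80708579] 0.08530339297666509
```

View pics/w20.png

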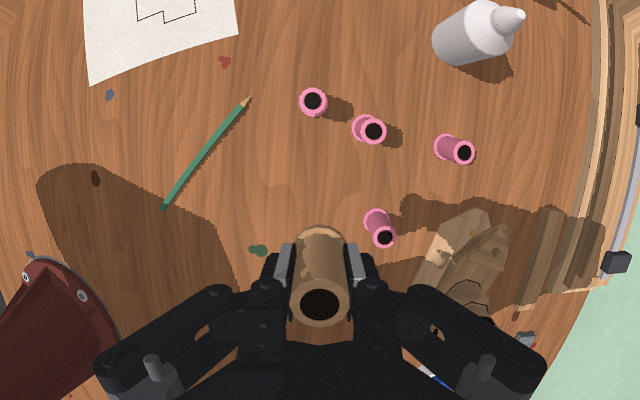

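The funnel is upright in the jaws. The depth map puts the wheelhouse at (18.6, 0.7) mm in the deckhouse frame, on target. Carrying the funnel over.

>>> carry_out(moves=[{"x":0.5,"y":0.62,"z":0,"turn":0},{"x":0.6,"y":0.73,"z":0,"turn":0},{"x":0.6,"y":0.73,"z":0,"turn":0},{"x":0.6,"y":0.73,"z":0,"turn":0},{"x":0.6,"y":0.73,"z":0,"turn":0},{"x":0.6,"y":0.73,"z":0,"turn":0},{"x":0.6,"y":0.73,"z":0,"turn":0},{"x":0.6,"y":0.73,"z":0,"turn":0},{"x":0.6,"y":0.73,"z":0,"turn":0},{"x":0.6,"y":0.7,"z":0,"turn":0}], hand=1)

```text
time_s: 39.35
tool_pos: [0.6003, 0.1209, 0.2569]
ee_rot: [-0.0, 0.999, 0.043, -0.001]
force: [-1.1, 0.0, -0.3]
finger_gap: 0.0235
```

>>> carry_out(moves=[{"x":0,"y":0,"z":0,"turn":0.75},{"x":0,"y":0,"z":0,"turn":1},{"x":0,"y":0,"z":0,"turn":1},{"x":0,"y":0,"z":0,"turn":1},{"x":0,"y":0,"z":0.4,"turn":1},{"x":0,"y":0,"z":0.5,"turn":0},{"x":0,"y":0,"z":0.4,"turn":0},{"x":0,"y":0,"z":0,"turn":0},{"x":0,"y":0,"z":0,"turn":0},{"x":0,"y":0,"z":0,"turn":0}])

```text
time_s: 40.18
tool_pos: [0.6001, 0.1219, 0.2265]
ee_rot: [0.0, 0.993, -0.121, -0.0]
force: [0.1, 0.9, 0.5]
finger_gap: 0.0239
```

```bash
python3 - <<'E'
from h import *
plan(.6026,.1208,.1715,-14)
c=shot('wrist');cv2.imwrite('pics/w21.png',c['img'][...,::-1])
c=shot('side');cv2.imwrite('pics/s21.png',cv2.resize(c['img'][130:280,200:350,::-1],None,fx=4,fy=4,interpolation=2))
E
```

```text
tcp [0.6001 0.1219 0.2265] yaw -13.96 gap 0.0239 F [0.1 0.9 0.5] t 40.18 j6 1.8 tilt [-0. -0.]
translate first: units [0.11 0.02 2.2 ] turn units 0.01
turn first then units [0.11 0.02 2.2 ]
```

View pics/w21.png

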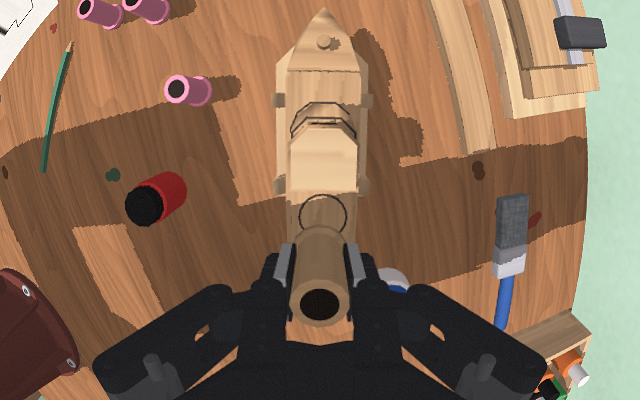

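View pics/s21.png

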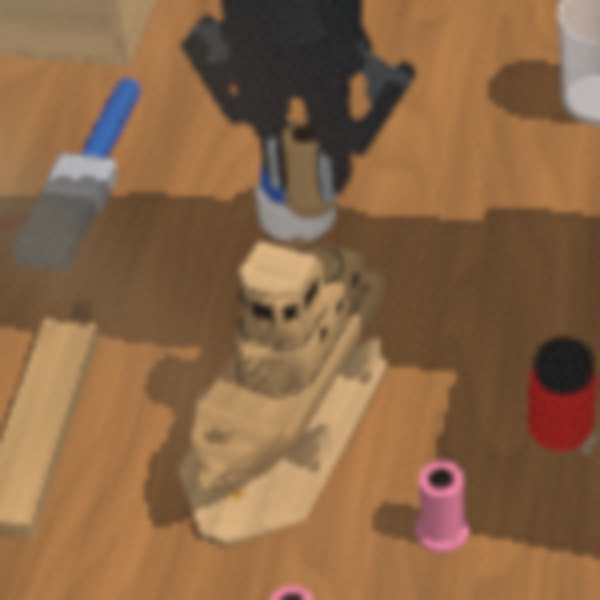

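Side view: the funnel hangs upright, above and behind the wheelhouse (foot at (305,205)). Wrist view: it is in line with the ring at (322,215). Lowering in two steps.

>>> carry_out(moves=[{"x":0.1,"y":0.02,"z":0.2,"turn":0},{"x":0,"y":0,"z":0.4,"turn":0},{"x":0,"y":0,"z":0.4,"turn":0},{"x":0,"y":0,"z":0.4,"turn":0},{"x":0,"y":0,"z":0.3,"turn":0},{"x":0,"y":0,"z":0.2,"turn":0},{"x":0,"y":0,"z":0.1,"turn":0},{"x":0,"y":0,"z":0,"turn":0},{"x":0,"y":0,"z":0,"turn":0},{"x":0,"y":0,"z":0,"turn":0}], hand=1)

```text
time_s: 41.12
tool_pos: [0.6028, 0.1208, 0.1772]
ee_rot: [-0.0, 0.993, -0.122, 0.0]
force: [-0.4, 0.7, -0.1]
finger_gap: 0.0239
```

```bash
python3 - <<'E'
from h import *
plan(.6026,.1208,.1715,-14)
c=shot('wrist');cv2.imwrite('pics/w22.png',c['img'][100:360,200:440,::-1].repeat(2,0).repeat(2,1))
c=shot('side');cv2.imwrite('pics/s22.png',cv2.resize(c['img'][130:280,200:350,::-1],None,fx=4,fy=4,interpolation=2))
E
```

```text
tcp [0.6028 0.1208 0.1772] yaw -14.02 gap 0.0239 F [-0.4  0.7 -0.1] t 41.12 j6 1.8 tilt [ 0.001 -0.   ]
translate first: units [-0.01  0.    0.23] turn units -0.0
turn first then units [-0.01  0.    0.23]
```

View pics/w22.png

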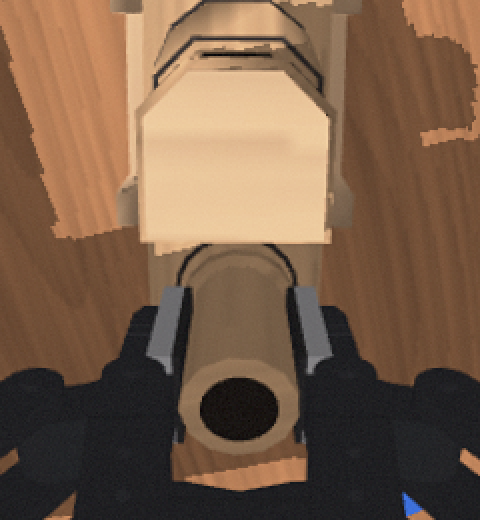

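View pics/s22.png

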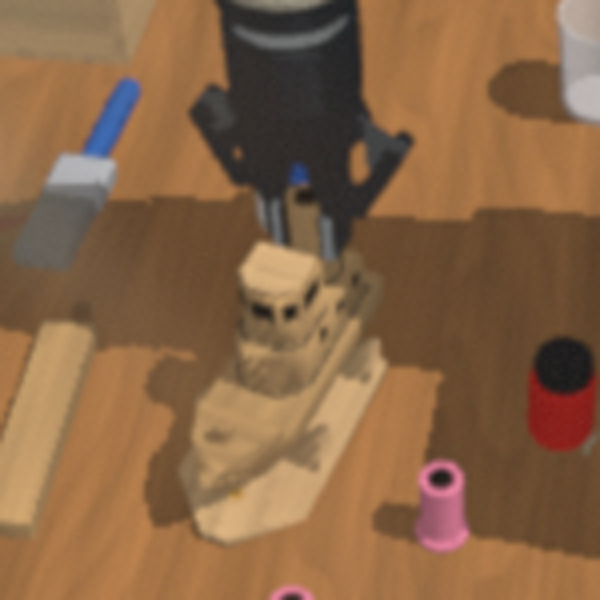

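The foot flange is inside the ring arc at (238,250), with equal gaps left and right. Going down the last 6 mm in small steps.

>>> carry_out(moves=[{"x":0,"y":0,"z":0.06,"turn":0},{"x":0,"y":0,"z":0.06,"turn":0},{"x":0,"y":0,"z":0.05,"turn":0},{"x":0,"y":0,"z":0.05,"turn":0},{"x":0,"y":0,"z":0.03,"turn":0},{"x":0,"y":0,"z":0,"turn":0},{"x":0,"y":0,"z":0,"turn":0},{"x":0,"y":0,"z":0,"turn":0},{"x":0,"y":0,"z":0,"turn":0},{"x":0,"y":0,"z":0,"turn":0}], hand=1)

```text
time_s: 42.05
tool_pos: [0.6026, 0.1208, 0.1708]
ee_rot: [0.0, 0.993, -0.122, 0.0]
force: [-1.7, -0.4, 5.3]
finger_gap: 0.0238
```

```bash
python3 - <<'E'
from h import *
plan(.6026,.1208,.1708,-14)
E
```

```text
tcp [0.6026 0.1208 0.1708] yaw -14.02 gap 0.0238 F [-1.7 -0.4  5.3] t 42.05 j6 1.8 tilt [ 0. -0.]
translate first: units [-0. -0. -0.] turn units -0.0
turn first then units [-0. -0. -0.]
```

>>> carry_out(moves=[{"x":0,"y":0,"z":0,"turn":0},{"x":0,"y":0,"z":0,"turn":0},{"x":0,"y":0,"z":0,"turn":0},{"x":0,"y":0,"z":0,"turn":0},{"x":0,"y":0,"z":0,"turn":0},{"x":0,"y":0,"z":0,"turn":0},{"x":0,"y":0,"z":0,"turn":0},{"x":0,"y":0,"z":0,"turn":0},{"x":0,"y":0,"z":0,"turn":0},{"x":0,"y":0,"z":0,"turn":0}], hand=-1)

```text
time_s: 42.88
tool_pos: [0.6025, 0.1208, 0.1704]
ee_rot: [0.0, 0.993, -0.122, 0.0]
force: [0.3, -0.1, 0.4]
finger_gap: 0.0854
```

>>> carry_out(moves=[{"x":0,"y":0,"z":-0.3,"turn":0},{"x":0,"y":0,"z":-0.6,"turn":0},{"x":0,"y":0,"z":-0.9,"turn":0},{"x":0,"y":0,"z":-0.9,"turn":0},{"x":0,"y":0,"z":-0.9,"turn":0},{"x":0,"y":0,"z":-0.9,"turn":0},{"x":0,"y":0,"z":-0.5,"turn":0},{"x":0,"y":0,"z":0,"turn":0},{"x":0,"y":0,"z":0,"turn":0},{"x":0,"y":0,"z":0,"turn":0}])

```text
time_s: 43.72
tool_pos: [0.6021, 0.1208, 0.2939]
ee_rot: [0.0, 0.993, -0.122, -0.001]
force: [-0.4, 0.2, -1.1]
finger_gap: 0.0852
```

>>> carry_out(moves=[{"x":0,"y":0.7,"z":0,"turn":0},{"x":0,"y":1,"z":0,"turn":0},{"x":0,"y":1,"z":0,"turn":0},{"x":0,"y":1,"z":0,"turn":0},{"x":0,"y":1,"z":0,"turn":0},{"x":0,"y":1,"z":0,"turn":0},{"x":0,"y":1,"z":0,"turn":0},{"x":0,"y":1,"z":0,"turn":0},{"x":0,"y":0.7,"z":0,"turn":0},{"x":0,"y":0,"z":0,"turn":0}])

```text
time_s: 44.55
tool_pos: [0.5505, -0.0855, 0.2935]
ee_rot: [0.0, 0.992, -0.123, -0.001]
force: [0.2, 0.3, -0.2]
finger_gap: 0.0854
```

```bash
python3 - <<'E'
from h import *
plan(.6026,.1208,.1708,-14)
t=shot('top');cv2.imwrite('pics/t23.png',cv2.resize(t['img'][140:260,190:350,::-1],None,fx=5,fy=5,interpolation=2))
c=shot('side');cv2.imwrite('pics/s23.png',cv2.resize(c['img'][130:280,200:350,::-1],None,fx=4,fy=4,interpolation=2))
P=cloud(t);a=np.radians(76);e=np.array([np.cos(a),np.sin(a)]);n=np.array([-e[1],e[0]])
q=P[...,:2]-np.array([.6098,.1499]);A=q@e;B=q@n
def r(nm,m):
    w=np.stack([A[m],B[m]],1).astype(np.float32)*1000;k=cv2.minAreaRect(w);print(nm,m.sum(),np.round(k[0],1),np.round(k[1],1),round(k[2],1),'z',P[m][:,2].mean().round(4),P[m][:,2].std().round(4))
z=P[...,2];I=(abs(B)<.045)
r('wh',I&(abs(A-.02)<.03)&(z>.118)&(z<.16))
r('funnel top',I&(abs(A+.03)<.028)&(z>.125)&(z<.16))
r('dh',I&(abs(A)<.07)&(abs(B)<.03)&(z>.078)&(z<.094))
r('hull deck',I&(abs(A)<.14)&(abs(B)<.035)&(z>.05)&(z<.07))
E
```

```text
tcp [ 0.5505 -0.0855  0.2935] yaw -14.19 gap 0.0854 F [ 0.2  0.3 -0.2] t 44.55 j6 1.43 tilt [-0.003  0.   ]
translate first: units [ 0.01 -8.51  4.9 ] turn units -0.05
turn first then units [ 0.02 -8.51  4.91]
wh 210 [18.5  0.3] [38.3 40.1] 1.6 z 0.1285 0.0031
funnel top 75 [-29.8   0.2] [22.4 23.7] 59.5 z 0.1369 0.0031
dh 288 [ 0.1 -0.2] [ 46.8 100.2] 90.0 z 0.0857 0.0031
hull deck 645 [30.4  0.3] [ 58.8 187.7] 89.5 z 0.0587 0.0049
```

View pics/t23.png

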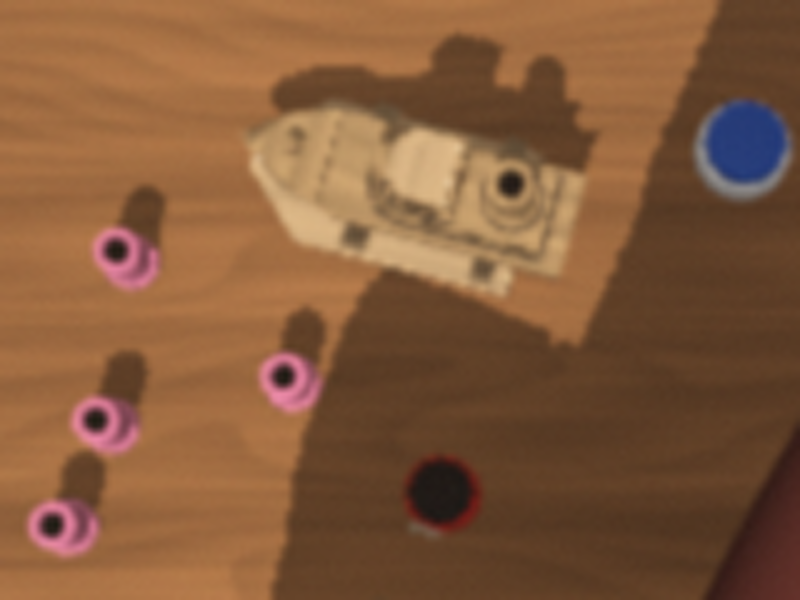

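View pics/s23.png

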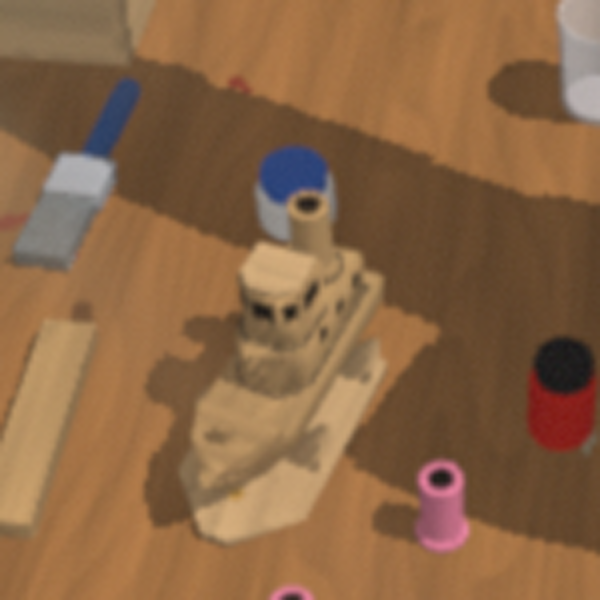

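Both views show the complete boat: funnel upright in the ring, wheelhouse in front of it, bow over the cradle's point. The measured positions are all well inside tolerance, so I'm handing in.

```bash
python3 -c "
from workcell import sign_off
print(sign_off())"
```

```text
the job is handed in; nothing more can be done
None
```

The tugboat is dry-fitted in the order you gave: hull in the cradle, deckhouse, wheelhouse, then the wooden funnel. Each part was let go, and the arm was drawn clear before I handed in at about 44.7 s. `sign_off` gives no verdict, so what follows is my own last check against the targets.

| Part | Measured | Target |
|---|---|---|
| Hull deck height | 56 mm | 56 mm |
| Hull origin in the cradle | less than 1 mm off | exact seat |
| Deckhouse on the hull (x) | about -25 mm | -26 mm |
| Wheelhouse on the roof (x, y) | 18.5, 0.3 mm | 20, 0 mm |
| Wheelhouse yaw | about 1.6° off | 0° |
| Funnel on the roof (x, y) | -29.8, 0.2 mm | -30, 0 mm |

- **Hull:** these readings were taken just after it was seated. In the last view its long axis was within about 0.5° of the deckhouse's.
- **Funnel:** it looked upright in both views, and I did not measure its tilt as a number.
- **Containers:** in the last views the paint jar and paint pot stood where they started, and so did the part of the rinse cup in view. I did not look at the glue bottle after the last moves, but the arm never went near it. I did not measure any of their shifts.
- **Refused and failed checks:** my first four move calls were refused because each row needs all four keys; nothing moved. One hull fit came out wrong because neighbouring funnels were caught in the mask. Redone over a narrower area, its sections agreed, though one still caught a stray point.

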